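# Raise the hammer rack and hang up the hammers

## Task

Crank the rack's red handwheel clockwise until the ring bar is right up and you feel the stop, then back the wheel off a quarter turn so that the screw does not jam, and leave it there. Then pull every hammer out of the wooden stand and lower it handle first through a free ring of the bar until its head rests on the ring, and let go; do not disturb the wax block, the vial or the bottle.

Things in the scene. Friction and masses are not known exactly. Their poses are not given: they have to be found in the camera images.
- handwheel (a joint): red handwheel that lifts the rack's ring bar through a gearbox and screw. rad; grows as the wheel turns clockwise seen from above, which raises the bar 20 mm a turn. 0 = bar lowest (lower stop), 18.85 = hard upper stop (3 turns). Starts between 2.5 and 9.5. Stays where it is left; turns with about 2.5 N at the crank grip; does not give way at the stop.
- wheel_axis (a point): point on the handwheel's vertical axis, at the top of the rim, 116 mm above the worktop (fixed to the rack). The rim is 94 mm across and 12 mm thick; the gearbox under it is 66 mm square.
- crank_knob (a point): point on the axis of the black crank grip that stands up on the wheel rim, 40 mm from the wheel axis: an upright barrel 20 mm in diameter and 44 mm tall which spins freely on its pin; this point is 26 mm above the barrel's foot and 28 mm above the rim's top (144 mm above the worktop). The barrel's top is 18 mm above the point.
- rack: grey screw-lift hammer rack, fixed to the worktop, about 230 x 270 mm. Origin under its base; x points from the wheel (at x = -65 mm) to the row of rings (at x = +65 mm), y along the row, z up. Base plate 6 mm thick; two guide posts and the screw stand at x = +115 mm, up to 196 mm high. The blue bar that carries the rings lies 50 mm behind the rings (+x), its top 3 mm below the rings' tops.
- stand: wooden block standing loose on the worktop, 0.9 kg, 42 (x) x 222 (y) x 72 mm high, with four square wells 19 mm wide and 60 mm deep in a row along its y, 54 mm apart. Origin under its centre, z up.
- ring_0 (a point): centre of a closed steel ring of the bar, level with the ring's top (z up; axes as the rack's); clear opening 34 mm, wire 6 mm, 46 mm over all. Rings 58 mm apart along the rack's y, ring_0 at +y. 110 mm above the worktop with the wheel at 0, 170 mm at the upper stop; moves with the bar.
- ring_1 (a point): centre of a closed steel ring of the bar, level with the ring's top (z up; axes as the rack's); clear opening 34 mm, wire 6 mm, 46 mm over all. Rings 58 mm apart along the rack's y, ring_0 at +y. 110 mm above the worktop with the wheel at 0, 170 mm at the upper stop; moves with the bar.
- ring_2 (a point): centre of a closed steel ring of the bar, level with the ring's top (z up; axes as the rack's); clear opening 34 mm, wire 6 mm, 46 mm over all. Rings 58 mm apart along the rack's y, ring_0 at +y. 110 mm above the worktop with the wheel at 0, 170 mm at the upper stop; moves with the bar.
- ring_3 (a point): centre of a closed steel ring of the bar, level with the ring's top (z up; axes as the rack's); clear opening 34 mm, wire 6 mm, 46 mm over all. Rings 58 mm apart along the rack's y, ring_0 at +y. 110 mm above the worktop with the wheel at 0, 170 mm at the upper stop; moves with the bar.
- hammer_0: hammer: steel head with a ball end, pale handle. 165 mm, 150 g. Origin at the handle's foot; z up the handle, x along the head: 58 (x) x 20 (y, flat cheeks) x 22 mm (z = 143 to 165). Handle 15 mm thick. Starts head up and loose by 2 mm in a well of the stand, foot 12 mm above the worktop. 2 to 4 are present.
- hammer_1: hammer: all-brass head, dark wood handle. 165 mm, 150 g. Origin at the handle's foot; z up the handle, x along the head: 58 (x) x 20 (y, flat cheeks) x 22 mm (z = 143 to 165). Handle 15 mm thick. Starts head up and loose by 2 mm in a well of the stand, foot 12 mm above the worktop. 2 to 4 are present.
- hammer_2: hammer: dark steel head with orange plastic faces, mid-brown handle. 165 mm, 150 g. Origin at the handle's foot; z up the handle, x along the head: 58 (x) x 20 (y, flat cheeks) x 22 mm (z = 143 to 165). Handle 15 mm thick. Starts head up and loose by 2 mm in a well of the stand, foot 12 mm above the worktop. 2 to 4 are present.
- hammer_3: hammer: aluminium head with white plastic faces, dark wood handle. 165 mm, 150 g. Origin at the handle's foot; z up the handle, x along the head: 58 (x) x 20 (y, flat cheeks) x 22 mm (z = 143 to 165). Handle 15 mm thick. Starts head up and loose by 2 mm in a well of the stand, foot 12 mm above the worktop. 2 to 4 are present.
- wax_block: dark brown wax block lying on the worktop, 30 x 48 x 22 mm; bystander. Origin under its centre.
- vial: glass vial with a cork standing on the worktop, 24 mm in diameter, 54 mm high; bystander. Origin under its centre.
- spirit_bottle: bright metal bottle with a stopper, 34 mm in diameter, 88 mm high, left of the rack; bystander. Origin under its centre.

How it is judged (in metres and radians):
On the way, in this order (a step that is already met when the one before it is completed fails the run):
1. the handwheel is cranked to its upper stop (value of joint handwheel above 18.73 rad), for 0.1 s.
2. the handwheel is backed off a quarter turn and let go (value of joint handwheel between 16.8 and 17.75 rad and contact force between the fingers and rack below 0.2 N), for 0.2 s.
3. every hammer hangs in a ring (((horizontal distance between hammer_0 and ring_0 below 0.016 m and z of hammer_0 in the frame of ring_0 between -0.149 and -0.136 m) or (horizontal distance between hammer_0 and ring_1 below 0.016 m and z of hammer_0 in the frame of ring_1 between -0.149 and -0.136 m) or (horizontal distance between hammer_0 and ring_2 below 0.016 m and z of hammer_0 in the frame of ring_2 between -0.149 and -0.136 m) or (horizontal distance between hammer_0 and ring_3 below 0.016 m and z of hammer_0 in the frame of ring_3 between -0.149 and -0.136 m)) and angle between each of hammer_0, hammer_1, hammer_2, hammer_3's own z axis and vertical below 0.2 rad and linear speed of each of hammer_0, hammer_1, hammer_2, hammer_3 below 0.03 m/s and ((horizontal distance between hammer_1 and ring_0 below 0.016 m and z of hammer_1 in the frame of ring_0 between -0.149 and -0.136 m) or (horizontal distance between hammer_1 and ring_1 below 0.016 m and z of hammer_1 in the frame of ring_1 between -0.149 and -0.136 m) or (horizontal distance between hammer_1 and ring_2 below 0.016 m and z of hammer_1 in the frame of ring_2 between -0.149 and -0.136 m) or (horizontal distance between hammer_1 and ring_3 below 0.016 m and z of hammer_1 in the frame of ring_3 between -0.149 and -0.136 m)) and ((horizontal distance between hammer_2 and ring_0 below 0.016 m and z of hammer_2 in the frame of ring_0 between -0.149 and -0.136 m) or (horizontal distance between hammer_2 and ring_1 below 0.016 m and z of hammer_2 in the frame of ring_1 between -0.149 and -0.136 m) or (horizontal distance between hammer_2 and ring_2 below 0.016 m and z of hammer_2 in the frame of ring_2 between -0.149 and -0.136 m) or (horizontal distance between hammer_2 and ring_3 below 0.016 m and z of hammer_2 in the frame of ring_3 between -0.149 and -0.136 m)) and ((horizontal distance between hammer_3 and ring_0 below 0.016 m and z of hammer_3 in the frame of ring_0 between -0.149 and -0.136 m) or (horizontal distance between hammer_3 and ring_1 below 0.016 m and z of hammer_3 in the frame of ring_1 between -0.149 and -0.136 m) or (horizontal distance between hammer_3 and ring_2 below 0.016 m and z of hammer_3 in the frame of ring_2 between -0.149 and -0.136 m) or (horizontal distance between hammer_3 and ring_3 below 0.016 m and z of hammer_3 in the frame of ring_3 between -0.149 and -0.136 m))), for 0.2 s.
At the end, for the whole second after the job is handed in: Each hammer present hangs head up in a ring: its foot within 16 mm of the ring's centre sideways and 136 to 149 mm below the ring's top, upright within 0.2 rad, at rest; the handwheel stands a quarter turn (1.57 rad, +-0.47) short of its upper stop (all of step 3 and value of joint handwheel between 16.8 and 17.75 rad and velocity of joint handwheel below 0.1 rad/s); the robot touches nothing.
It fails at once if the wax block is shoved or knocked more than 40 mm (distance of wax_block from where it was at the start of the episode above 0.04 m).
It fails at once if the vial is shoved or knocked more than 40 mm (distance of vial from where it was at the start of the episode above 0.04 m).
It fails at once if the spirit bottle is shoved or knocked more than 40 mm (distance of spirit_bottle from where it was at the start of the episode above 0.04 m).
Of hammer_0, hammer_1, hammer_2, hammer_3 only 2 to 4 are there at a start; the rules pass over those that are not, and their reading is None.
At some moment in a run one of stand may be knocked a few centimetres aside while the robot is not near it.
Once in a run the grip may slacken for a moment while it holds something.
It also fails if it takes over 210 s, if anything falls off the work surface, if the arm or the gripper's body presses on something with over 40 N, if the wrist force passes 120 N, or if a joint passes its speed limit or range.

## Robot

A 7-joint arm with a two-finger parallel gripper is mounted at the origin on a cart in front of the work surface, level with it; the furniture and walls round the work are solid. World frame = base frame: x ahead of the robot, y to its left, z up, the work surface at z = 0. Lengths are in mm, angles in rad, forces in N, time in s.
With the tool pointing down it reaches from about 400 to 900 mm from the base axis. Payload 5.5 kg.
Tool frame: the origin (TCP) lies between the finger pads; the fingertips stand 14 mm ahead of it and the grasp point (between the pads) lies 5 mm behind it; z points along the fingers, y is the direction in which the jaws open and shut (so a half turn about z gives the same grasp; the last joint's range is limited). The gripper opens to 85 mm and grips with 20 to 120 N. Pads are 22 mm wide; open, the fingers measure 114 mm over their backs; the gripper's body (76 mm by 85 mm) begins 54 mm behind the grasp point. The pads swing forward as they close: fully open they stand 13 mm farther back than shut.
Start: joints at [-1.025, 0.501, -0.427, 1.55, 0.221, 1.138, -0.21], TCP at [181.342, 624.191, 245.31] pointing down, gripper open.
Joint ranges: [-2.88, 2.88], [-0.31, 2.03], [-1.54, 1.56], [0.2, 2.42], [-1.41, 4.55], [0.19, 2.02], [-2.57, 2.57]. Speed limits (rad/s): [2.57, 2.57, 3.14, 3.14, 3.14, 3.14, 3.14].

## Interface

Orientations are given as a rotation vector (axis times angle).
In Python, from rig import manip, viewer, workorder, boxes_of, silhouettes gives the robot as it stands.
- The arm moves only by the tool servo_tool, never from a script. Its argument "commands" is a list of rows, each an object with "dp": the shift along the tool's x, y, z in mm, a list of three; "roll": the turn about the tool's z in units of 5 degrees (1.0 is 5 degrees); "grip": the opening, from 0 (shut) to 1 (fully open). A call has 1 to 12 rows; each row is the pose to reach, as a shift and turn from the pose commanded when the call began, along the tool's axes at that moment; what a row does not reach only later rows make up. A row lasts 1/12 s, in which the tool goes at most 41.7 mm and 7.16 degrees, less where a joint would pass 70% of its speed; a pose out of reach is approached as far as the arm can. A call with a gripper value outside its range is refused whole. The fingers move at their own pace and stop on an object; "squeeze" is the grip in N (left out, the last holds). Time passes only in rows, so rows that repeat a pose let the fingers close. It gives the time, the measured TCP pose, the force and the opening at its end, in the units of the state.
- manip.get_state(): the state, without advancing time (a new reading comes with each control period).
- viewer.get_image(name): name is "side" or "top"; returns a dict with "img" (480x640x3 uint8, red, green, blue), "fx", "fy", "cx", "cy" (pixels), "dist" ([k1, k2, p1, p2, k3] as OpenCV has them; the pictures are not rectified), "rvec" (rotation vector, rad) and "tvec" (3), from world to camera coordinates, as OpenCV has them. Camera axes: x right, y down, z forward; pixel columns grow to the right and rows downward; lengths in mm; the calibration is good to about 2 mm. A picture is of the moment at which its call begins. There is no depth.
- workorder.finish_job(): hands the job in, once; it reports no verdict.
Trained networks look in a picture, given as the dict that the camera call returned (one of the last four; its "shot" number tells which), for a name from the list of things; names that differ only in an ending like _2 or _b are one class to them, and where a whole thing is asked for, a point or a joint stands for the part that bears it (a point fixed in the world has none). Each returns a list of dicts, best first, with "score" (0 to 1); they miss things now and then, are a little off and sometimes report something else, mostly with a low value. They report only what shows in the picture. A call takes as long as a camera call.
- boxes_of(picture, target): "at" ([x, y, z] in mm, in world coordinates, good to about 4 mm: the middle of the surface that is visible of it).
- silhouettes(picture, target): "pixels" (480x640 bool, what is visible of it).
The state is a dict: "t": time; "joints": joint angles; "qd": joint speeds; "tau": joint torques, N m; "tcp_pos": TCP position; "eef_rot": TCP orientation; "force": force on the tool from outside, world axes, zero at the start; "moment": the same for the moment, N m; "gripper_width": finger opening in mm.
Only numpy, scipy, OpenCV 4.12 (cv2) and the standard library are available. Lean on these libraries where they do the work, as an engineer would, in place of code of your own. Each camera call takes 0.05 s, during which the arm holds its last target.

## Working session

There is one attempt and no reset: what is moved stays moved. The work goes in short steps, Python scripts to look and compute and a tool call to move; the robot and the scene stay as the last step left them, time stands still between calls to the robot, and variables do not carry over. Pictures are saved under pics/ and viewed, and the job is handed in when it is done.

Besides the shell and the picture viewer there is one more tool, called after "Call:" by a JSON object that holds its "fn" and its "kwargs". servo_tool: Moves the arm, as the interface text tells. Its arguments: {"type":"object","properties":{"commands":{"type":"array"},"squeeze":{"type":"number"}},"required":["commands"]}

```bash
mkdir -p pics; ls; cat > h.py <<'E'
import numpy as np, cv2
from rig import manip, viewer, workorder, boxes_of, silhouettes
from scipy.spatial.transform import Rotation as R
def shot(n,name):
    d=viewer.get_image(n); cv2.imwrite('pics/'+name+'.png',cv2.cvtColor(d['img'],cv2.COLOR_RGB2BGR)); return d
def K(d): return np.array([[d['fx'],0,d['cx']],[0,d['fy'],d['cy']],[0,0,1.]])
def proj(d,P):
    p,_=cv2.projectPoints(np.float64(P).reshape(-1,3),np.float64(d['rvec']),np.float64(d['tvec']),K(d),np.float64(d['dist'])); return p.reshape(-1,2)
def back(d,uv,z):
    n=cv2.undistortPoints(np.float64(uv).reshape(-1,1,2),K(d),np.float64(d['dist'])).reshape(-1,2)
    Rm=cv2.Rodrigues(np.float64(d['rvec']))[0]; t=np.float64(d['tvec']).reshape(3)
    c=-Rm.T@t; r=np.c_[n,np.ones(len(n))]@Rm
    return c+r*((z-c[2])/r[:,2])[:,None]
def st():
    s=manip.get_state(); print('t',s['t'],'tcp',np.round(s['tcp_pos'],1),'rot',np.round(s['eef_rot'],3),'F',np.round(s['force'],1),'w',s['gripper_width'],'q',np.round(s['joints'],2))
    Rm=R.from_rotvec(s['eef_rot']).as_matrix(); print('x',Rm[:,0].round(3),'y',Rm[:,1].round(3),'z',Rm[:,2].round(3)); return s
E
python3 - <<'E'
from h import *
st()
for n in('top','side'):
    d=shot(n,n+'0')
    Rm=cv2.Rodrigues(np.float64(d['rvec']))[0]; print(n,-Rm.T@np.float64(d['tvec']).reshape(3))
    for k in ['handwheel','wheel_axis','crank_knob','rack','stand','ring_0','hammer_0','hammer_1','hammer_2','hammer_3','wax_block','vial','spirit_bottle']:
        try: print(k,[(np.round(b['at']).tolist(),round(b['score'],2)) for b in boxes_of(d,k)][:5])
        except Exception as e: print(k,e)
E
```

```text
pics
t 0.0 tcp [181.2 623.5 244.2] rot [-4.43e-01 -3.11e+00  3.00e-03] F [-0.2 -0.6 -0. ] w 85.45964040100608 q [-1.02  0.5  -0.43  1.55  0.22  1.14 -0.21]
x [-0.96   0.279  0.   ] y [ 0.279  0.96  -0.002] z [-0.001 -0.002 -1.   ]
top [ 363.04610809   18.64321033 1415.47892287]
handwheel [([438.0, 169.0, 115.0], 0.62)]
wheel_axis [([582.0, 168.0, 47.0], 0.73)]
crank_knob [([471.0, 147.0, 157.0], 0.62)]
rack [([579.0, 165.0, 45.0], 0.58)]
stand [([379.0, -223.0, 74.0], 0.79)]
ring_0 [([612.0, 168.0, 131.0], 0.7)]
hammer_0 [([380.0, -275.0, 177.0], 0.67), ([377.0, -224.0, 179.0], 0.67), ([369.0, -62.0, 44.0], 0.55)]
hammer_1 [([380.0, -275.0, 177.0], 0.67), ([377.0, -224.0, 179.0], 0.67), ([369.0, -62.0, 44.0], 0.55)]
hammer_2 [([380.0, -275.0, 177.0], 0.67), ([377.0, -224.0, 179.0], 0.67), ([369.0, -62.0, 44.0], 0.55)]
hammer_3 [([380.0, -275.0, 177.0], 0.67), ([377.0, -224.0, 179.0], 0.67), ([369.0, -62.0, 44.0], 0.55)]
wax_block [([370.0, 47.0, 25.0], 0.71)]
vial [([369.0, -59.0, 43.0], 0.38)]
spirit_bottle [([502.0, 380.0, 57.0], 0.58)]
side [-555.85682432 -201.77450128  697.29261084]
handwheel []
wheel_axis [([615.0, 56.0, 129.0], 0.9)]
crank_knob []
rack [([611.0, 56.0, 126.0], 0.93)]
stand [([359.0, -257.0, 49.0], 0.73)]
ring_0 [([612.0, 64.0, 129.0], 0.57)]
hammer_0 [([373.0, -223.0, 160.0], 0.79), ([370.0, -283.0, 160.0], 0.67)]
hammer_1 [([373.0, -223.0, 160.0], 0.79), ([370.0, -283.0, 160.0], 0.67)]
hammer_2 [([373.0, -223.0, 160.0], 0.79), ([370.0, -283.0, 160.0], 0.67)]
hammer_3 [([373.0, -223.0, 160.0], 0.79), ([370.0, -283.0, 160.0], 0.67)]
wax_block []
vial [([367.0, -61.0, 29.0], 0.57)]
spirit_bottle [([493.0, 376.0, 39.0], 0.92)]
```

View pics/top0.png

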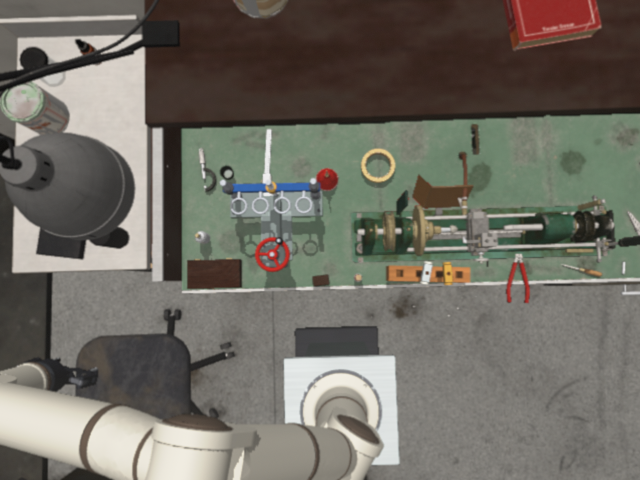

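View pics/side0.png

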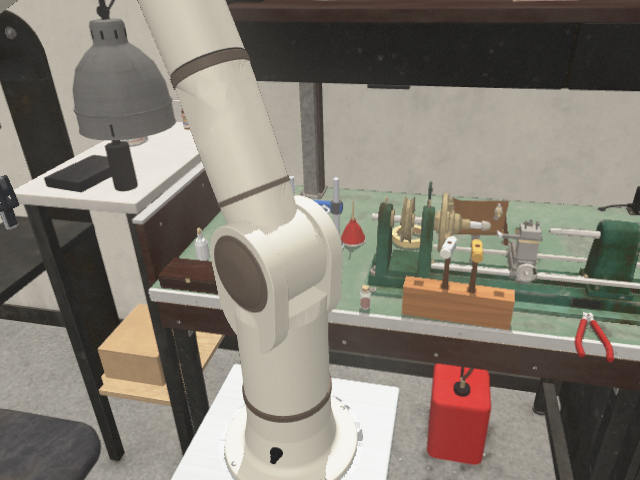

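```bash
python3 - <<'E'
from h import *
a=cv2.imread('pics/top0.png')
c=np.hstack([cv2.resize(a[155:295,190:340],None,fx=5,fy=5,interpolation=cv2.INTER_CUBIC)])
cv2.imwrite('pics/c1.png',cv2.resize(c,(640,597)))
c=cv2.resize(a[230:300,300:500],None,fx=4,fy=4,interpolation=cv2.INTER_CUBIC); cv2.imwrite('pics/c2.png',c)
d=viewer.get_image('top')
for k in ['crank_knob','handwheel','wheel_axis','ring_0','stand','hammer_1']:
    for b in silhouettes(d,k):
        v,u=np.nonzero(b['pixels']); print(k,round(b['score'],2),len(u),u.min(),u.max(),v.min(),v.max(),u.mean().round(1),v.mean().round(1))
hsv=cv2.cvtColor(a,cv2.COLOR_BGR2HSV)
m=((hsv[...,0]<6)|(hsv[...,0]>174))&(hsv[...,1]>180)&(hsv[...,2]>90)
m[:225]=0;m[285:]=0;m[:,:245]=0;m[:,300:]=0
v,u=np.nonzero(m);print('red',u.min(),u.max(),v.min(),v.max())
(cu,cv_),ax,an=cv2.fitEllipse(cv2.convexHull(np.c_[u,v].astype(np.int32)));print(cu,cv_,ax)
print(back(d,[[cu,cv_]],116))
E
```

```text
crank_knob 0.57 40 275 282 237 244 278.9 240.4
handwheel 0.58 638 255 289 237 271 271.3 253.7
wheel_axis 0.77 5123 219 322 178 271 274.0 214.2
wheel_axis 0.48 5 279 281 240 242 280.0 241.2
wheel_axis 0.3 890 223 318 183 214 266.3 189.8
ring_0 0.86 1152 222 319 183 214 270.2 193.0
stand 0.69 1036 386 470 265 283 426.1 273.6
hammer_1 0.73 237 436 451 262 284 445.7 272.9
hammer_1 0.5 217 416 431 262 284 424.5 272.7
hammer_1 0.37 1061 222 319 182 213 273.4 192.7
red 256 288 238 270
271.9510192871094 254.27320861816406 (32.75019454956055, 32.959808349609375)
[[441.92676158 173.21730439 116.        ]]
```

View pics/c1.png

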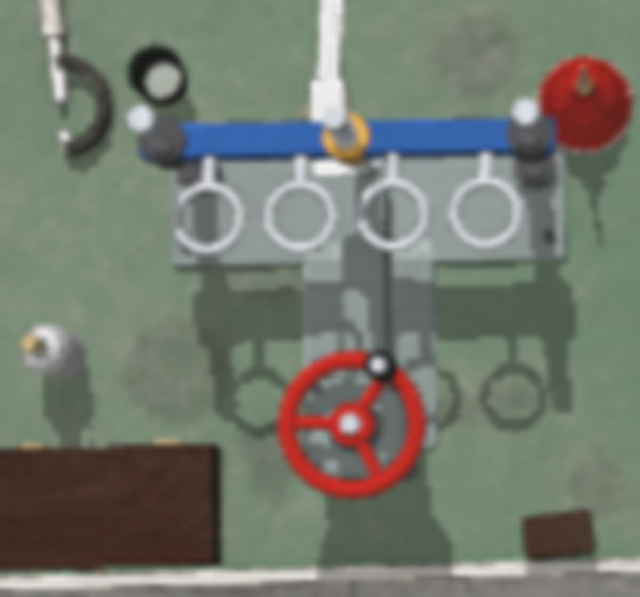

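View pics/c2.png

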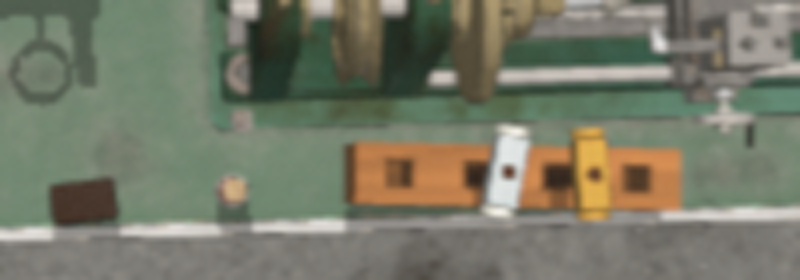

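```bash
python3 - <<'E'
from h import *
d=viewer.get_image('top')
print('knob',back(d,[[279,240.6]],160), 'from sil',back(d,[[278.9,240.4]],155))
W=back(d,[[271.95,254.27]],116)[0];print('W',W)
g=cv2.cvtColor(d['img'],cv2.COLOR_RGB2GRAY)
c=cv2.resize(g[192:218,225:320],None,fx=8,fy=8,interpolation=cv2.INTER_CUBIC)
h=cv2.HoughCircles(cv2.GaussianBlur(c,(5,5),0),cv2.HOUGH_GRADIENT,1.2,100,param1=100,param2=25,minRadius=40,maxRadius=85)
P=[]
for u,v,r in h[0]:
    uv=[(u+.5)/8-.5+225,(v+.5)/8-.5+192];P.append(uv);print(uv,r/8)
P=np.array(sorted(P))
for z in (118,125,130,135,140):
    X=back(d,P,z); print(z,X[:,:2].round(1).tolist(),np.diff(X[:,1]).mean(), np.linalg.norm(X[:,:2].mean(0)-W[:2]))
E
```

```text
knob [[474.21361822 149.03144147 160.        ]] from sil [[475.18614205 149.80067634 155.        ]]
W [441.93543834 173.21987409 116.        ]Traceback (most recent call last):
  File "<stdin>", line 9, in <module>
TypeError: 'NoneType' object is not subscriptable
```

```bash
cat >> h.py <<'E'
def rings(d,z,thr=None,guess=None,rpx=None,show=None):
    """template-match ring of radius 20mm (wire centre) near guess world positions at height z"""
    g=cv2.cvtColor(d['img'],cv2.COLOR_RGB2GRAY).astype(np.float32); out=[]
    th=np.linspace(0,2*np.pi,72,endpoint=False)
    def samp(X,Y,r):
        p=proj(d,np.c_[X+r*np.cos(th),Y+r*np.sin(th),np.full(72,z-3)]).astype(np.float32)
        return cv2.remap(g,p[:,0].reshape(1,-1),p[:,1].reshape(1,-1),cv2.INTER_LINEAR).mean()
    from scipy.optimize import minimize
    for X,Y in guess:
        best=max(((samp(X+a,Y+b,20)-.5*samp(X+a,Y+b,13)-.5*samp(X+a,Y+b,27)),X+a,Y+b) for a in range(-12,13,2) for b in range(-12,13,2))
        f=lambda q:-(samp(q[0],q[1],20)-.5*samp(q[0],q[1],13)-.5*samp(q[0],q[1],27))
        m=minimize(f,best[1:],method='Nelder-Mead'); out.append([*m.x,-m.fun])
    return np.array(out)
E
python3 - <<'E'
from h import *
d=viewer.get_image('top')
P=[[238.7,205.2],[260.5,205],[282,205],[303.7,204.5]]
W=np.array([442,173.2])
for z in (115,120,125,130,135,140,145):
    r=rings(d,z,guess=back(d,P,z-3)[:,:2]); v=r[0,:2]-r[3,:2]
    print(z,r.round(1).tolist(),'sp',np.linalg.norm(v)/3,'yaw',np.arctan2(-v[0],v[1]),'dist',np.linalg.norm(r[:,:2].mean(0)-W))
E
```

```text
115 [[577.7, 263.0, 52.3], [577.1, 204.3, 41.5], [576.0, 145.2, 50.4], [575.9, 86.1, 45.2]] sp 58.97942266163465 yaw -0.009959644983269084 dist 134.66535729484858
120 [[576.9, 262.1, 52.3], [576.2, 203.7, 41.5], [575.2, 144.7, 50.6], [575.0, 85.8, 45.4]] sp 58.77288396732797 yaw -0.010601188702410955 dist 133.84442779799284
125 [[576.1, 261.2, 52.3], [575.4, 203.0, 41.5], [574.5, 144.2, 50.9], [574.2, 85.5, 45.6]] sp 58.57205193466181 yaw -0.010475798521067343 dist 133.03358383684292
130 [[575.0, 260.3, 52.3], [574.6, 202.2, 41.4], [573.6, 143.7, 51.1], [573.3, 85.2, 45.7]] sp 58.37400495678947 yaw -0.009728653133673434 dist 132.16294849834622
135 [[574.3, 259.3, 52.2], [573.7, 201.5, 41.3], [572.9, 143.3, 51.2], [572.6, 84.9, 45.7]] sp 58.13939300293986 yaw -0.009616880947708772 dist 131.35674611768286
140 [[573.4, 258.3, 52.2], [573.0, 200.9, 41.2], [572.1, 142.8, 51.2], [571.7, 84.8, 45.7]] sp 57.86024554307304 yaw -0.009743681316299638 dist 130.53618255185046
145 [[572.5, 257.4, 52.0], [572.1, 200.2, 41.0], [571.3, 142.3, 51.1], [571.0, 84.4, 45.7]] sp 57.64490484542278 yaw -0.008369689026619036 dist 129.74764361683177
```

```bash
cat >> h.py <<'E'
def go(*targets,yaw=None):
    """targets world TCP; yaw=angle of tool y from world +y (ccw) ; prints dp in tool axes"""
    s=st(); Rm=R.from_rotvec(s['eef_rot']).as_matrix()
    for T in targets: print('->',T,'dp',(Rm.T@(np.array(T,float)-s['tcp_pos'])).round(1))
    y=Rm[:,1]; cur=np.arctan2(-y[0],y[1]); print('cur yaw deg',np.degrees(cur))
    if yaw is not None: print('roll units',-(np.degrees(yaw)-np.degrees(cur))/5)
E
python3 -c "
from h import *
go((474.3,149.3,250),(474.3,149.3,140),yaw=0)"
```

```text
t 1.85 tcp [181.3 624.2 245.3] rot [-0.443 -3.11   0.   ] F [-0.5 -1.  -0.1] w 85.13050433572445 q [-1.02  0.5  -0.43  1.55  0.22  1.14 -0.21]
x [-0.96   0.279  0.   ] y [ 0.279  0.96  -0.   ] z [-0. -0. -1.]
-> (474.3, 149.3, 250) dp [-413.8 -374.3   -4.7]
-> (474.3, 149.3, 140) dp [-413.8 -374.3  105.3]
cur yaw deg -16.198272751659122
roll units -3.2396545503318244
```

Call:
{"fn": "servo_tool", "kwargs": {"commands": [{"dp": [-35, -32, -2], "roll": -0.3, "grip": 1}, {"dp": [-70, -63, -5], "roll": -0.6, "grip": 1}, {"dp": [-105, -95, -5], "roll": -0.9, "grip": 1}, {"dp": [-140, -127, -5], "roll": -1.2, "grip": 1}, {"dp": [-175, -158, -5], "roll": -1.5, "grip": 1}, {"dp": [-210, -190, -5], "roll": -1.8, "grip": 1}, {"dp": [-245, -222, -5], "roll": -2.1, "grip": 1}, {"dp": [-280, -253, -5], "roll": -2.4, "grip": 1}, {"dp": [-315, -285, -5], "roll": -2.7, "grip": 1}, {"dp": [-350, -317, -5], "roll": -3.0, "grip": 1}, {"dp": [-380, -344, -5], "roll": -3.24, "grip": 1}, {"dp": [-400, -362, -5], "roll": -3.24, "grip": 1}]}}

```text
t: 2.85
tcp_pos: [444.4, 196.8, 250.8]
eef_rot: [-0.002, 3.141, 0.001]
force: [1.0, 0.8, -1.0]
gripper_width: 85.2
```

```bash
python3 -c "
from h import *
go((474.3,149.3,200),(474.3,149.3,140),yaw=0)
d=shot('top','top1')"
```

```text
t 2.85 tcp [444.4 196.8 250.8] rot [-2.000e-03  3.141e+00  1.000e-03] F [ 1.   0.8 -1. ] w 85.2053079375415 q [-0.23  0.18 -0.27  1.95  0.06  1.02  1.05]
x [-1.    -0.001 -0.001] y [-0.001  1.     0.   ] z [ 0.001  0.    -1.   ]
-> (474.3, 149.3, 200) dp [-29.7 -47.6  50.8]
-> (474.3, 149.3, 140) dp [-29.7 -47.6 110.8]
cur yaw deg 0.07670780494389325
roll units 0.01534156098877865
```

View pics/top1.png

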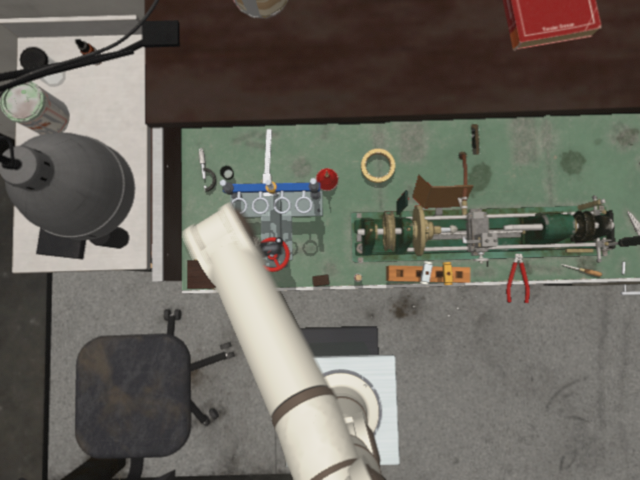

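```bash
python3 -c "
from h import *
go((474.3,149.3,200),(474.3,149.3,140),yaw=0)"
```

```text
t 2.9 tcp [449.4 187.8 250.6] rot [ 0.016  3.138 -0.007] F [ 4.1 -7.   0.2] w 85.4442948430478 q [-0.22  0.18 -0.26  1.95  0.06  1.02  1.05]
x [-1.     0.01  -0.003] y [ 0.01   1.    -0.004] z [ 0.003 -0.004 -1.   ]
-> (474.3, 149.3, 200) dp [-25.1 -38.   50.8]
-> (474.3, 149.3, 140) dp [-24.9 -37.8 110.8]
cur yaw deg -0.5869075109663892
roll units -0.11738150219327784
```

Still settling; command a null step to let it settle.

Call:
{"fn": "servo_tool", "kwargs": {"commands": [{"dp": [0, 0, 0], "roll": 0, "grip": 1}, {"dp": [0, 0, 0], "roll": 0, "grip": 1}, {"dp": [0, 0, 0], "roll": 0, "grip": 1}, {"dp": [0, 0, 0], "roll": 0, "grip": 1}]}}

```text
t: 3.23
tcp_pos: [442.8, 200.4, 250.4]
eef_rot: [0.005, -3.141, -0.001]
force: [0.4, 0.0, -0.2]
gripper_width: 85.7
```

```bash
python3 -c "
from h import *
go((474.3,149.3,200),(474.3,149.3,140),yaw=0)"
```

```text
t 3.2333 tcp [442.8 200.4 250.4] rot [ 5.000e-03 -3.141e+00 -1.000e-03] F [ 0.4  0.  -0.2] w 85.6846178948614 q [-0.24  0.18 -0.27  1.95  0.06  1.02  1.04]
x [-1.    -0.003  0.   ] y [-0.003  1.     0.001] z [-0.     0.001 -1.   ]
-> (474.3, 149.3, 200) dp [-31.4 -51.2  50.3]
-> (474.3, 149.3, 140) dp [-31.4 -51.2 110.3]
cur yaw deg 0.17569731648371717
roll units 0.03513946329674343
```

Call:
{"fn": "servo_tool", "kwargs": {"commands": [{"dp": [-10, -17, 10], "roll": 0, "grip": 1}, {"dp": [-21, -34, 20], "roll": 0, "grip": 1}, {"dp": [-31.4, -51.2, 35], "roll": 0, "grip": 1}, {"dp": [-31.4, -51.2, 50], "roll": 0, "grip": 1}, {"dp": [-31.4, -51.2, 50], "roll": 0, "grip": 1}, {"dp": [-31.4, -51.2, 50], "roll": 0, "grip": 1}]}}

```text
t: 3.73
tcp_pos: [473.8, 148.8, 199.8]
eef_rot: [0.004, -3.139, -0.0]
force: [0.4, 0.3, -0.1]
gripper_width: 85.3
```

```bash
python3 -c "
from h import *
go((474.3,149.3,140),yaw=0)
d=shot('top','top2');e=shot('side','side2')
a=cv2.resize(cv2.imread('pics/top2.png')[170:290,200:340],None,fx=4,fy=4);b=cv2.imread('pics/side2.png')
cv2.imwrite('pics/c3.png',a);cv2.imwrite('pics/c4.png',b)"
```

```text
t 3.7333 tcp [473.8 148.8 199.8] rot [ 0.004 -3.139 -0.   ] F [ 0.4  0.3 -0.1] w 85.33657362785344 q [-0.16  0.26 -0.23  1.98  0.07  0.91  1.15]
x [-1.    -0.002  0.002] y [-0.002  1.     0.   ] z [-0.002  0.    -1.   ]
-> (474.3, 149.3, 140) dp [-0.6  0.5 59.8]
cur yaw deg 0.1338665693490047
roll units 0.02677331386980094
```

View pics/c3.png

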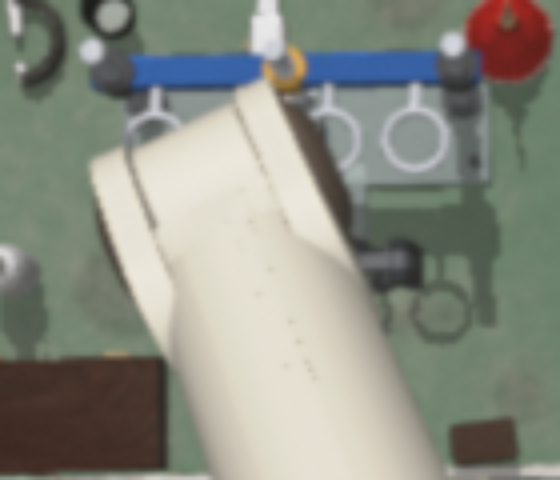

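View pics/c4.png

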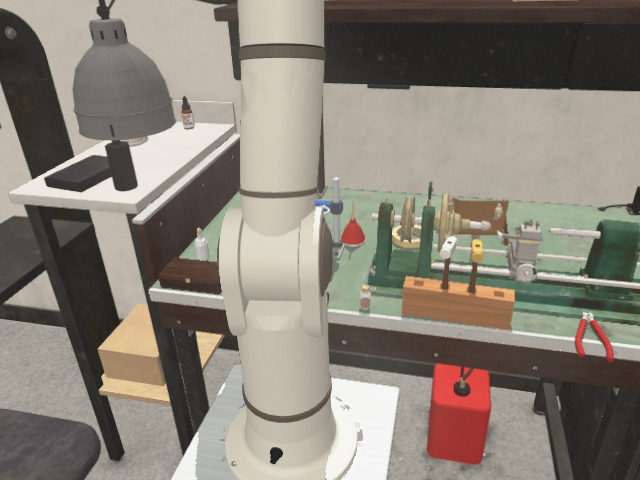

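Call:
{"fn": "servo_tool", "kwargs": {"commands": [{"dp": [-0.6, 0.5, 20], "roll": 0, "grip": 1}, {"dp": [-0.6, 0.5, 40], "roll": 0, "grip": 1}, {"dp": [-0.6, 0.5, 58], "roll": 0, "grip": 1}, {"dp": [-0.6, 0.5, 58], "roll": 0, "grip": 1}, {"dp": [-0.6, 0.5, 58], "roll": 0, "grip": 0.4}, {"dp": [-0.6, 0.5, 58], "roll": 0, "grip": 0.2}, {"dp": [-0.6, 0.5, 58], "roll": 0, "grip": 0.1}, {"dp": [-0.6, 0.5, 58], "roll": 0, "grip": 0.1}, {"dp": [-0.6, 0.5, 58], "roll": 0, "grip": 0.1}, {"dp": [-0.6, 0.5, 58], "roll": 0, "grip": 0.1}, {"dp": [-0.6, 0.5, 58], "roll": 0, "grip": 0.1}], "squeeze": 25}}

```text
t: 4.75
tcp_pos: [476.2, 148.4, 143.2]
eef_rot: [-0.0, 3.14, 0.001]
force: [-0.3, 0.7, 5.9]
gripper_width: 18.5
```

```bash
python3 -c "
from h import *
st()
"
```

```text
t 4.75 tcp [476.2 148.4 143.2] rot [-0.00e+00  3.14e+00  1.00e-03] F [-0.3  0.7  5.9] w 18.515338045242146 q [-0.17  0.35 -0.21  2.02  0.1   0.78  1.12]
x [-1.    -0.    -0.001] y [-0.     1.     0.001] z [ 0.001  0.001 -1.   ]
```

```bash
cat >> h.py <<'E'
def circ(phi0,steps,r=40.):
    a=np.radians(phi0)
    for s in steps:
        b=np.radians(phi0-s); print(s,[round(-r*(np.cos(b)-np.cos(a)),1),round(r*(np.sin(b)-np.sin(a)),1)])
E
python3 -c "
from h import *
circ(-36.8,range(10,121,10))"
```

```text
10 [np.float64(4.6), np.float64(-5.2)]
20 [np.float64(10.1), np.float64(-9.5)]
30 [np.float64(16.3), np.float64(-12.8)]
40 [np.float64(22.9), np.float64(-15.0)]
50 [np.float64(29.8), np.float64(-16.0)]
60 [np.float64(36.8), np.float64(-15.8)]
70 [np.float64(43.6), np.float64(-14.3)]
80 [np.float64(50.1), np.float64(-11.7)]
90 [np.float64(56.0), np.float64(-8.1)]
100 [np.float64(61.2), np.float64(-3.4)]
110 [np.float64(65.5), np.float64(2.1)]
120 [np.float64(68.8), np.float64(8.2)]
```

Call:
{"fn": "servo_tool", "kwargs": {"commands": [{"dp": [4.6, -5.2, -1], "roll": 0, "grip": 0.1}, {"dp": [10.1, -9.5, -1], "roll": 0, "grip": 0.1}, {"dp": [16.3, -12.8, -1], "roll": 0, "grip": 0.1}, {"dp": [22.9, -15, -1], "roll": 0, "grip": 0.1}, {"dp": [29.8, -16, -1], "roll": 0, "grip": 0.1}, {"dp": [36.8, -15.8, -1], "roll": 0, "grip": 0.1}]}}

```text
t: 5.25
tcp_pos: [438.6, 132.4, 143.4]
eef_rot: [0.0, 3.14, 0.002]
force: [5.1, 5.7, -6.2]
gripper_width: 18.0
```

Call:
{"fn": "servo_tool", "kwargs": {"commands": [{"dp": [0, 0, 0], "roll": 0, "grip": 0.1}]}}

```text
t: 5.33
tcp_pos: [437.2, 132.6, 143.3]
eef_rot: [0.001, -3.141, -0.001]
force: [-1.1, 4.7, -2.3]
gripper_width: 18.4
```

```bash
python3 -c "
from h import *
st();d=shot('top','top3');d=shot('side','side3')
cv2.imwrite('pics/c5.png',cv2.resize(cv2.imread('pics/top3.png')[170:290,200:340],None,fx=4,fy=4))
st()
circ(-96.8,range(15,181,15))
"
```

```text
t 5.3333 tcp [437.2 132.6 143.3] rot [ 1.000e-03 -3.141e+00 -1.000e-03] F [-1.1  4.7 -2.3] w 18.353135277675 q [-0.16  0.28 -0.22  2.11  0.09  0.75  1.14]
x [-1.    -0.001  0.   ] y [-0.001  1.     0.001] z [-0.     0.001 -1.   ]
t 5.4333 tcp [437.3 132.7 143.3] rot [ 1.00e-03 -3.14e+00 -1.00e-03] F [-1.3  5.2  0. ] w 18.16395476476485 q [-0.16  0.28 -0.22  2.11  0.09  0.76  1.14]
x [-1.    -0.001  0.002] y [-0.001  1.     0.   ] z [-0.002  0.    -1.   ]
15 [np.float64(10.1), np.float64(2.6)]
30 [np.float64(19.2), np.float64(7.7)]
45 [np.float64(26.7), np.float64(15.0)]
60 [np.float64(32.0), np.float64(24.0)]
75 [np.float64(34.9), np.float64(34.0)]
90 [np.float64(35.0), np.float64(44.5)]
105 [np.float64(32.4), np.float64(54.6)]
120 [np.float64(27.3), np.float64(63.7)]
135 [np.float64(20.0), np.float64(71.2)]
150 [np.float64(11.0), np.float64(76.5)]
165 [np.float64(1.0), np.float64(79.3)]
180 [np.float64(-9.5), np.float64(79.4)]
```

View pics/c5.png

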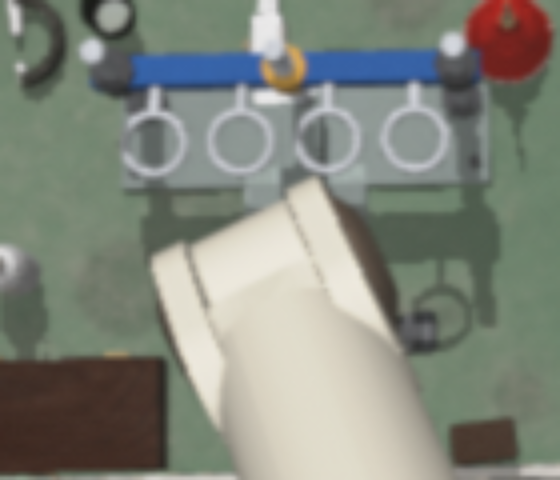

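Call:
{"fn": "servo_tool", "kwargs": {"commands": [{"dp": [10.1, 2.6, 0], "roll": 0, "grip": 0.1}, {"dp": [19.2, 7.7, 0], "roll": 0, "grip": 0.1}, {"dp": [26.7, 15, 0], "roll": 0, "grip": 0.1}, {"dp": [32, 24, 0], "roll": 0, "grip": 0.1}, {"dp": [34.9, 34, 0], "roll": 0, "grip": 0.1}, {"dp": [35, 44.5, 0], "roll": 0, "grip": 0.1}, {"dp": [32.4, 54.6, 0], "roll": 0, "grip": 0.1}, {"dp": [27.3, 63.7, 0], "roll": 0, "grip": 0.1}, {"dp": [20, 71.2, 0], "roll": 0, "grip": 0.1}, {"dp": [11, 76.5, 0], "roll": 0, "grip": 0.1}, {"dp": [1, 79.3, 0], "roll": 0, "grip": 0.1}, {"dp": [-9.5, 79.4, 0], "roll": 0, "grip": 0.1}]}}

```text
t: 6.43
tcp_pos: [447.4, 212.2, 143.2]
eef_rot: [0.002, -3.139, 0.001]
force: [-5.2, -2.7, 6.7]
gripper_width: 18.2
```

Call:
{"fn": "servo_tool", "kwargs": {"commands": [{"dp": [0, 0, 0], "roll": 0, "grip": 0.1}]}}

```text
t: 6.52
tcp_pos: [449.7, 211.9, 143.3]
eef_rot: [0.001, 3.141, 0.0]
force: [1.8, -1.4, 2.7]
gripper_width: 18.2
```

```bash
python3 -c "
from h import *
st();d=shot('top','top4')
P=[[238.7,205.2],[260.5,205],[282,205],[303.7,204.5]]
circ(-276.8,range(15,181,15))
"
```

```text
t 6.5167 tcp [449.7 211.9 143.3] rot [1.000e-03 3.141e+00 0.000e+00] F [ 1.8 -1.4  2.7] w 18.151786258770926 q [-0.28  0.35 -0.25  2.02  0.12  0.79  0.97]
x [-1.     0.001 -0.   ] y [0.001 1.    0.   ] z [ 0.  0. -1.]
15 [np.float64(-10.1), np.float64(-2.6)]
30 [np.float64(-19.2), np.float64(-7.7)]
45 [np.float64(-26.7), np.float64(-15.0)]
60 [np.float64(-32.0), np.float64(-24.0)]
75 [np.float64(-34.9), np.float64(-34.0)]
90 [np.float64(-35.0), np.float64(-44.5)]
105 [np.float64(-32.4), np.float64(-54.6)]
120 [np.float64(-27.3), np.float64(-63.7)]
135 [np.float64(-20.0), np.float64(-71.2)]
150 [np.float64(-11.0), np.float64(-76.5)]
165 [np.float64(-1.0), np.float64(-79.3)]
180 [np.float64(9.5), np.float64(-79.4)]
```

View pics/top4.png

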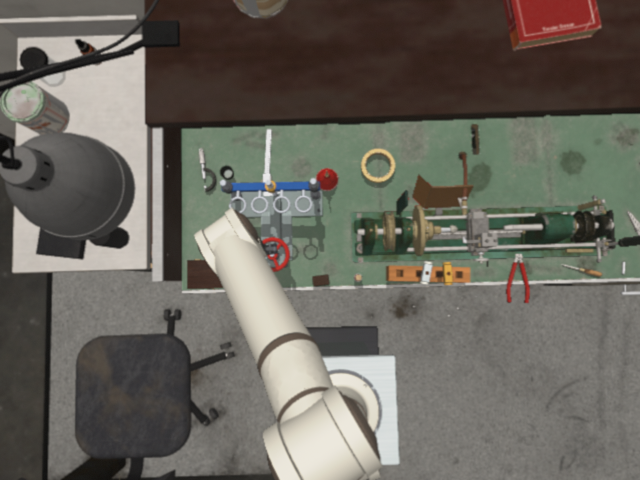

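Call:
{"fn": "servo_tool", "kwargs": {"commands": [{"dp": [-10.1, -2.6, 0], "roll": 0, "grip": 0.1}, {"dp": [-19.2, -7.7, 0], "roll": 0, "grip": 0.1}, {"dp": [-26.7, -15, 0], "roll": 0, "grip": 0.1}, {"dp": [-32, -24, 0], "roll": 0, "grip": 0.1}, {"dp": [-34.9, -34, 0], "roll": 0, "grip": 0.1}, {"dp": [-35, -44.5, 0], "roll": 0, "grip": 0.1}, {"dp": [-32.4, -54.6, 0], "roll": 0, "grip": 0.1}, {"dp": [-27.3, -63.7, 0], "roll": 0, "grip": 0.1}, {"dp": [-20, -71.2, 0], "roll": 0, "grip": 0.1}, {"dp": [-11, -76.5, 0], "roll": 0, "grip": 0.1}, {"dp": [-1, -79.3, 0], "roll": 0, "grip": 0.1}, {"dp": [9.5, -79.4, 0], "roll": 0, "grip": 0.1}]}}

```text
t: 7.57
tcp_pos: [440.2, 132.1, 143.4]
eef_rot: [0.002, 3.138, 0.004]
force: [5.5, 9.7, -7.9]
gripper_width: 18.3
```

Call:
{"fn": "servo_tool", "kwargs": {"commands": [{"dp": [0, 0, 0], "roll": 0, "grip": 0.1}]}}

```text
t: 7.65
tcp_pos: [438.3, 132.4, 143.3]
eef_rot: [0.0, 3.14, 0.003]
force: [-1.0, 7.7, -3.0]
gripper_width: 18.1
```

```bash
python3 -c "
from h import *
st();d=shot('top','top5')
W=np.array([442,173.2])
G=[[572,258],[572,200.5],[571.5,142.5],[571.5,84.5]]
for z in (150,155,160,165,170):
    r=rings(d,z,guess=G); v=r[0,:2]-r[3,:2]
    print(z,r.round(1).tolist(),'sp',np.linalg.norm(v)/3,'dist',np.linalg.norm(r[:,:2].mean(0)-W))
circ(-96.8,range(10,121,10))
"
```

```text
t 7.65 tcp [438.3 132.4 143.3] rot [0.00e+00 3.14e+00 3.00e-03] F [-1.   7.7 -3. ] w 18.09634386472569 q [-0.15  0.28 -0.23  2.11  0.09  0.75  1.13]
x [-1.     0.    -0.002] y [0.    1.    0.002] z [ 0.002  0.002 -1.   ]
150 [[575.8, 260.9, 63.3], [575.2, 202.6, 39.3], [574.3, 144.3, 50.2], [574.2, 85.6, 43.9]] sp 58.43419979703922 dist 132.85556982512475
155 [[574.9, 260.0, 63.1], [574.4, 201.9, 39.3], [573.5, 143.7, 50.0], [573.3, 85.4, 44.1]] sp 58.196467956043 dist 132.01806377049715
160 [[574.0, 259.0, 62.9], [573.6, 201.3, 39.3], [572.6, 143.3, 49.8], [572.4, 85.2, 44.1]] sp 57.945417813019965 dist 131.16675163876278
165 [[573.1, 258.1, 62.7], [572.7, 200.5, 39.1], [571.7, 142.7, 49.5], [571.6, 84.9, 44.1]] sp 57.740591846079155 dist 130.29520940685964
170 [[572.4, 257.1, 62.2], [571.9, 199.8, 38.9], [570.9, 142.2, 49.2], [570.8, 84.6, 44.1]] sp 57.52527035911303 dist 129.5311053811518
10 [np.float64(6.8), np.float64(1.4)]
20 [np.float64(13.3), np.float64(4.0)]
30 [np.float64(19.2), np.float64(7.7)]
40 [np.float64(24.4), np.float64(12.3)]
50 [np.float64(28.7), np.float64(17.8)]
60 [np.float64(32.0), np.float64(24.0)]
70 [np.float64(34.2), np.float64(30.6)]
80 [np.float64(35.2), np.float64(37.5)]
90 [np.float64(35.0), np.float64(44.5)]
100 [np.float64(33.6), np.float64(51.3)]
110 [np.float64(31.0), np.float64(57.8)]
120 [np.float64(27.3), np.float64(63.7)]
```

Call:
{"fn": "servo_tool", "kwargs": {"commands": [{"dp": [6.8, 1.4, 0], "roll": 0, "grip": 0.1}, {"dp": [13.3, 4, 0], "roll": 0, "grip": 0.1}, {"dp": [19.2, 7.7, 0], "roll": 0, "grip": 0.1}, {"dp": [24.4, 12.3, 0], "roll": 0, "grip": 0.1}, {"dp": [28.7, 17.8, 0], "roll": 0, "grip": 0.1}, {"dp": [32, 24, 0], "roll": 0, "grip": 0.1}, {"dp": [34.2, 30.6, 0], "roll": 0, "grip": 0.1}, {"dp": [35.2, 37.5, 0], "roll": 0, "grip": 0.1}, {"dp": [35, 44.5, 0], "roll": 0, "grip": 0.1}, {"dp": [33.6, 51.3, 0], "roll": 0, "grip": 0.1}, {"dp": [33.6, 51.3, 0], "roll": 0, "grip": 0.1}]}}

```text
t: 8.62
tcp_pos: [405.9, 184.7, 143.3]
eef_rot: [-0.002, 3.141, 0.001]
force: [3.4, -0.7, -2.2]
gripper_width: 18.4
```

```bash
python3 -c "
from h import *
st()
circ(-196.8,range(5,60,5))
"
```

```text
t 8.6167 tcp [405.9 184.7 143.3] rot [-2.000e-03  3.141e+00  1.000e-03] F [ 3.4 -0.7 -2.2] w 18.36086612835475 q [-0.25  0.27 -0.27  2.14  0.1   0.75  0.99]
x [-1.    -0.001 -0.001] y [-0.001  1.     0.001] z [ 0.001  0.001 -1.   ]
5 [np.float64(-1.2), np.float64(3.3)]
10 [np.float64(-2.6), np.float64(6.5)]
15 [np.float64(-4.3), np.float64(9.5)]
20 [np.float64(-6.3), np.float64(12.4)]
25 [np.float64(-8.5), np.float64(15.1)]
30 [np.float64(-10.9), np.float64(17.6)]
35 [np.float64(-13.6), np.float64(19.9)]
40 [np.float64(-16.4), np.float64(21.9)]
45 [np.float64(-19.4), np.float64(23.7)]
50 [np.float64(-22.5), np.float64(25.2)]
55 [np.float64(-25.8), np.float64(26.4)]
```

Call:
{"fn": "servo_tool", "kwargs": {"commands": [{"dp": [-1.2, 3.3, 0], "roll": 0, "grip": 0.1}, {"dp": [-2.6, 6.5, 0], "roll": 0, "grip": 0.1}, {"dp": [-4.3, 9.5, 0], "roll": 0, "grip": 0.1}, {"dp": [-6.3, 12.4, 0], "roll": 0, "grip": 0.1}, {"dp": [-6.3, 12.4, 0], "roll": 0, "grip": 0.1}]}}

```text
t: 9.03
tcp_pos: [411.9, 196.3, 143.3]
eef_rot: [-0.0, 3.142, 0.0]
force: [2.8, -3.5, 1.0]
gripper_width: 18.1
```

```bash
python3 -c "
from h import *
st()
circ(-216.8,range(5,60,5))
"
```

```text
t 9.0333 tcp [411.9 196.3 143.3] rot [-0.     3.142  0.   ] F [ 2.8 -3.5  1. ] w 18.097439948948047 q [-0.27  0.28 -0.27  2.12  0.11  0.76  0.97]
x [-1. -0. -0.] y [-0.  1.  0.] z [ 0.  0. -1.]
5 [np.float64(-2.2), np.float64(2.7)]
10 [np.float64(-4.6), np.float64(5.2)]
15 [np.float64(-7.3), np.float64(7.5)]
20 [np.float64(-10.1), np.float64(9.5)]
25 [np.float64(-13.1), np.float64(11.3)]
30 [np.float64(-16.3), np.float64(12.8)]
35 [np.float64(-19.5), np.float64(14.0)]
40 [np.float64(-22.9), np.float64(15.0)]
45 [np.float64(-26.3), np.float64(15.6)]
50 [np.float64(-29.8), np.float64(16.0)]
55 [np.float64(-33.3), np.float64(16.0)]
```

Call:
{"fn": "servo_tool", "kwargs": {"commands": [{"dp": [-2.2, 2.7, 0], "roll": 0, "grip": 0.1}, {"dp": [-4.6, 5.2, 0], "roll": 0, "grip": 0.1}, {"dp": [-7.3, 7.5, 0], "roll": 0, "grip": 0.1}, {"dp": [-7.3, 7.5, 0], "roll": 0, "grip": 0.1}]}}

```text
t: 9.37
tcp_pos: [419.2, 203.8, 143.3]
eef_rot: [0.0, -3.142, -0.0]
force: [1.9, -3.7, 2.2]
gripper_width: 18.3
```

```bash
python3 -c "
from h import *
st()
circ(-231.8,range(5,60,5))
"
```

```text
t 9.3667 tcp [419.2 203.8 143.3] rot [ 0.    -3.142 -0.   ] F [ 1.9 -3.7  2.2] w 18.297805360217833 q [-0.27  0.3  -0.27  2.09  0.11  0.76  0.96]
x [-1. -0.  0.] y [-0.  1.  0.] z [-0.  0. -1.]
5 [np.float64(-2.8), np.float64(2.0)]
10 [np.float64(-5.8), np.float64(3.8)]
15 [np.float64(-9.0), np.float64(5.3)]
20 [np.float64(-12.2), np.float64(6.6)]
25 [np.float64(-15.6), np.float64(7.5)]
30 [np.float64(-19.0), np.float64(8.2)]
35 [np.float64(-22.5), np.float64(8.5)]
40 [np.float64(-26.0), np.float64(8.5)]
45 [np.float64(-29.5), np.float64(8.3)]
50 [np.float64(-32.9), np.float64(7.7)]
55 [np.float64(-36.3), np.float64(6.9)]
```

Call:
{"fn": "servo_tool", "kwargs": {"commands": [{"dp": [-2.8, 2, 0], "roll": 0, "grip": 0.1}, {"dp": [-5.8, 3.8, 0], "roll": 0, "grip": 0.1}, {"dp": [-5.8, 3.8, 0], "roll": 0, "grip": 0.1}]}}

```text
t: 9.62
tcp_pos: [425.0, 207.5, 143.3]
eef_rot: [0.0, -3.142, -0.0]
force: [-0.2, -3.4, 3.3]
gripper_width: 18.1
```

```bash
python3 -c "
from h import *
st()
circ(-241.8,range(5,60,5))
"
```

```text
t 9.6167 tcp [425.  207.5 143.3] rot [ 0.    -3.142 -0.   ] F [-0.2 -3.4  3.3] w 18.056433614630127 q [-0.28  0.31 -0.27  2.08  0.12  0.77  0.95]
x [-1. -0.  0.] y [-0.  1.  0.] z [-0.  0. -1.]
5 [np.float64(-3.1), np.float64(1.5)]
10 [np.float64(-6.4), np.float64(2.7)]
15 [np.float64(-9.8), np.float64(3.7)]
20 [np.float64(-13.2), np.float64(4.3)]
25 [np.float64(-16.7), np.float64(4.7)]
30 [np.float64(-20.2), np.float64(4.7)]
35 [np.float64(-23.6), np.float64(4.5)]
40 [np.float64(-27.1), np.float64(3.9)]
45 [np.float64(-30.5), np.float64(3.0)]
50 [np.float64(-33.8), np.float64(1.9)]
55 [np.float64(-36.9), np.float64(0.5)]
```

Call:
{"fn": "servo_tool", "kwargs": {"commands": [{"dp": [-3.1, 1.5, 0], "roll": 0, "grip": 0.1}, {"dp": [-6.4, 2.7, 0], "roll": 0, "grip": 0.1}, {"dp": [-6.4, 2.7, 0], "roll": 0, "grip": 0.1}]}}

```text
t: 9.87
tcp_pos: [431.3, 210.3, 143.3]
eef_rot: [0.0, -3.142, -0.001]
force: [-0.4, -4.5, 2.8]
gripper_width: 17.8
```

```bash
python3 -c "
from h import *
st()
circ(-251.8,range(5,40,5))
"
```

```text
t 9.8667 tcp [431.3 210.3 143.3] rot [ 0.000e+00 -3.142e+00 -1.000e-03] F [-0.4 -4.5  2.8] w 17.783433744659373 q [-0.28  0.32 -0.27  2.06  0.12  0.77  0.95]
x [-1. -0.  0.] y [-0.  1.  0.] z [-0.  0. -1.]
5 [np.float64(-3.4), np.float64(0.9)]
10 [np.float64(-6.8), np.float64(1.6)]
15 [np.float64(-10.3), np.float64(1.9)]
20 [np.float64(-13.7), np.float64(2.0)]
25 [np.float64(-17.2), np.float64(1.7)]
30 [np.float64(-20.7), np.float64(1.2)]
35 [np.float64(-24.1), np.float64(0.3)]
```

Call:
{"fn": "servo_tool", "kwargs": {"commands": [{"dp": [-3.4, 0.9, 0], "roll": 0, "grip": 0.1}, {"dp": [-6.8, 1.6, 0], "roll": 0, "grip": 0.1}, {"dp": [-6.8, 1.6, 0], "roll": 0, "grip": 0.1}]}}

```text
t: 10.12
tcp_pos: [438.0, 211.9, 143.2]
eef_rot: [0.0, -3.141, -0.001]
force: [-1.9, -2.9, 3.9]
gripper_width: 18.1
```

```bash
python3 -c "
from h import *
st();d=shot('top','top6')
W=np.array([442,173.2])
G=[[572,258],[572,200.5],[571.5,142.5],[571.5,84.5]]
for z in (160,165,170):
    r=rings(d,z,guess=G); v=r[0,:2]-r[3,:2]
    print(z,r.round(1).tolist(),'sp',np.linalg.norm(v)/3,'dist',np.linalg.norm(r[:,:2].mean(0)-W))
circ(-261.8,range(5,40,5))
"
```

```text
t 10.1167 tcp [438.  211.9 143.2] rot [ 0.000e+00 -3.141e+00 -1.000e-03] F [-1.9 -2.9  3.9] w 18.145568101862033 q [-0.28  0.33 -0.26  2.05  0.12  0.78  0.95]
x [-1. -0.  0.] y [-0.  1.  0.] z [-0.  0. -1.]
160 [[575.4, 261.0, 65.6], [575.2, 202.7, 37.6], [574.2, 144.0, 50.7], [573.8, 85.7, 43.2]] sp 58.43837017011839 dist 132.65810578624203
165 [[574.6, 260.0, 65.5], [574.4, 201.9, 37.5], [573.4, 143.5, 50.7], [572.9, 85.4, 43.2]] sp 58.208539283864525 dist 131.80676529539394
170 [[573.7, 259.0, 65.3], [573.5, 201.2, 37.4], [572.5, 143.0, 50.6], [572.1, 85.1, 43.3]] sp 57.973988611908055 dist 130.96564705622376
5 [np.float64(-3.5), np.float64(0.3)]
10 [np.float64(-7.0), np.float64(0.4)]
15 [np.float64(-10.4), np.float64(0.1)]
20 [np.float64(-13.9), np.float64(-0.4)]
25 [np.float64(-17.3), np.float64(-1.3)]
30 [np.float64(-20.6), np.float64(-2.5)]
35 [np.float64(-23.7), np.float64(-3.9)]
```

Call:
{"fn": "servo_tool", "kwargs": {"commands": [{"dp": [-3.5, 0.3, 0], "roll": 0, "grip": 0.1}, {"dp": [-7, 0.4, 0], "roll": 0, "grip": 0.1}, {"dp": [-7, 0.4, 0], "roll": 0, "grip": 0.1}]}}

```text
t: 10.42
tcp_pos: [445.0, 212.3, 143.3]
eef_rot: [0.0, -3.141, -0.001]
force: [-1.4, -1.7, 3.3]
gripper_width: 18.4
```

```bash
python3 -c "
from h import *
st()
circ(-271.8,range(5,40,5))
"
```

```text
t 10.4167 tcp [445.  212.3 143.3] rot [ 0.000e+00 -3.141e+00 -1.000e-03] F [-1.4 -1.7  3.3] w 18.448704827780137 q [-0.28  0.34 -0.26  2.03  0.12  0.78  0.96]
x [-1. -0.  0.] y [-0.     1.     0.001] z [-0.     0.001 -1.   ]
5 [np.float64(-3.5), np.float64(-0.3)]
10 [np.float64(-6.9), np.float64(-0.8)]
15 [np.float64(-10.3), np.float64(-1.7)]
20 [np.float64(-13.6), np.float64(-2.8)]
25 [np.float64(-16.8), np.float64(-4.3)]
30 [np.float64(-19.8), np.float64(-6.0)]
35 [np.float64(-22.7), np.float64(-8.0)]
```

Call:
{"fn": "servo_tool", "kwargs": {"commands": [{"dp": [-3.5, -0.3, 0], "roll": 0, "grip": 0.1}, {"dp": [-6.9, -0.8, 0], "roll": 0, "grip": 0.1}, {"dp": [-6.9, -0.8, 0], "roll": 0, "grip": 0.1}]}}

```text
t: 10.67
tcp_pos: [452.1, 211.4, 143.2]
eef_rot: [0.0, 3.141, 0.001]
force: [-2.0, -1.2, 3.6]
gripper_width: 18.6
```

```bash
python3 -c "
from h import *
st()
circ(-281.8,range(5,40,5))
"
```

```text
t 10.6667 tcp [452.1 211.4 143.2] rot [0.000e+00 3.141e+00 1.000e-03] F [-2.  -1.2  3.6] w 18.56560475231321 q [-0.27  0.35 -0.26  2.02  0.12  0.79  0.97]
x [-1.  0. -0.] y [0.    1.    0.001] z [ 0.     0.001 -1.   ]
5 [np.float64(-3.4), np.float64(-0.9)]
10 [np.float64(-6.7), np.float64(-2.0)]
15 [np.float64(-9.9), np.float64(-3.5)]
20 [np.float64(-12.9), np.float64(-5.2)]
25 [np.float64(-15.8), np.float64(-7.1)]
30 [np.float64(-18.5), np.float64(-9.3)]
35 [np.float64(-21.0), np.float64(-11.8)]
```

Call:
{"fn": "servo_tool", "kwargs": {"commands": [{"dp": [-3.4, -0.9, 0], "roll": 0, "grip": 0.1}, {"dp": [-6.7, -2, 0], "roll": 0, "grip": 0.1}, {"dp": [-6.7, -2, 0], "roll": 0, "grip": 0.1}]}}

```text
t: 10.92
tcp_pos: [459.2, 209.3, 143.3]
eef_rot: [0.0, 3.141, 0.001]
force: [-1.8, 0.6, 1.7]
gripper_width: 18.4
```

```bash
python3 -c "
from h import *
st()
circ(-291.8,range(5,40,5))
"
```

```text
t 10.9167 tcp [459.2 209.3 143.3] rot [0.000e+00 3.141e+00 1.000e-03] F [-1.8  0.6  1.7] w 18.37089004879567 q [-0.26  0.36 -0.26  2.01  0.13  0.79  0.98]
x [-1.     0.    -0.001] y [0.    1.    0.001] z [ 0.001  0.001 -1.   ]
5 [np.float64(-3.2), np.float64(-1.4)]
10 [np.float64(-6.2), np.float64(-3.1)]
15 [np.float64(-9.1), np.float64(-5.1)]
20 [np.float64(-11.8), np.float64(-7.3)]
25 [np.float64(-14.3), np.float64(-9.8)]
30 [np.float64(-16.6), np.float64(-12.4)]
35 [np.float64(-18.6), np.float64(-15.2)]
```

Call:
{"fn": "servo_tool", "kwargs": {"commands": [{"dp": [-3.2, -1.4, 0], "roll": 0, "grip": 0.1}, {"dp": [-6.2, -3.1, 0], "roll": 0, "grip": 0.1}, {"dp": [-9.1, -5.1, 0], "roll": 0, "grip": 0.1}, {"dp": [-9.1, -5.1, 0], "roll": 0, "grip": 0.1}]}}

```text
t: 11.25
tcp_pos: [468.5, 203.8, 143.3]
eef_rot: [0.001, 3.141, 0.001]
force: [-0.1, 1.7, 0.6]
gripper_width: 18.1
```

```bash
python3 -c "
from h import *
st()
circ(-306.8,range(5,40,5))
"
```

```text
t 11.25 tcp [468.5 203.8 143.3] rot [1.000e-03 3.141e+00 1.000e-03] F [-0.1  1.7  0.6] w 18.14745105977345 q [-0.25  0.37 -0.25  1.99  0.13  0.8   0.99]
x [-1.     0.001 -0.001] y [0.001 1.    0.001] z [ 0.001  0.001 -1.   ]
5 [np.float64(-2.7), np.float64(-2.2)]
10 [np.float64(-5.2), np.float64(-4.6)]
15 [np.float64(-7.5), np.float64(-7.3)]
20 [np.float64(-9.5), np.float64(-10.1)]
25 [np.float64(-11.3), np.float64(-13.1)]
30 [np.float64(-12.8), np.float64(-16.3)]
35 [np.float64(-14.0), np.float64(-19.5)]
```

Call:
{"fn": "servo_tool", "kwargs": {"commands": [{"dp": [-2.7, -2.2, 0], "roll": 0, "grip": 0.1}, {"dp": [-5.2, -4.6, 0], "roll": 0, "grip": 0.1}, {"dp": [-7.5, -7.3, 0], "roll": 0, "grip": 0.1}, {"dp": [-7.5, -7.3, 0], "roll": 0, "grip": 0.1}]}}

```text
t: 11.58
tcp_pos: [476.0, 196.1, 143.3]
eef_rot: [0.001, 3.141, 0.0]
force: [-0.1, 1.6, -0.1]
gripper_width: 18.5
```

```bash
python3 -c "
from h import *
st();d=shot('top','top7')
W=np.array([442,173.2])
G=[[572,258],[572,200.5],[571.5,142.5],[571.5,84.5]]
for z in (160,165,170):
    r=rings(d,z,guess=G); v=r[0,:2]-r[3,:2]
    print(z,r.round(1).tolist(),'sp',np.linalg.norm(v)/3,'dist',np.linalg.norm(r[:,:2].mean(0)-W))
circ(-321.8,range(5,40,5))
"
```

```text
t 11.5833 tcp [476.  196.1 143.3] rot [1.000e-03 3.141e+00 0.000e+00] F [-0.1  1.6 -0.1] w 18.539318094607168 q [-0.24  0.37 -0.25  1.98  0.13  0.8   1.02]
x [-1.     0.001 -0.001] y [0.001 1.    0.   ] z [ 0.001  0.    -1.   ]
160 [[577.2, 260.7, 23.1], [576.1, 202.4, 17.8], [574.6, 144.6, 51.8], [574.5, 85.8, 43.8]] sp 58.31310789153759 dist 133.5788230307151
165 [[576.2, 259.7, 23.2], [575.3, 201.7, 17.6], [573.8, 144.1, 51.9], [573.7, 85.6, 43.9]] sp 58.02395134895202 dist 132.74812432904343
170 [[575.1, 258.8, 23.3], [574.5, 200.9, 17.3], [573.0, 143.6, 51.8], [572.9, 85.3, 44.0]] sp 57.85639858598563 dist 131.88329454471497
5 [np.float64(-2.0), np.float64(-2.8)]
10 [np.float64(-3.8), np.float64(-5.8)]
15 [np.float64(-5.3), np.float64(-9.0)]
20 [np.float64(-6.6), np.float64(-12.2)]
25 [np.float64(-7.5), np.float64(-15.6)]
30 [np.float64(-8.2), np.float64(-19.0)]
35 [np.float64(-8.5), np.float64(-22.5)]
```

Call:
{"fn": "servo_tool", "kwargs": {"commands": [{"dp": [-2, -2.8, 0], "roll": 0, "grip": 0.1}, {"dp": [-3.8, -5.8, 0], "roll": 0, "grip": 0.1}, {"dp": [-5.3, -9, 0], "roll": 0, "grip": 0.1}, {"dp": [-5.3, -9, 0], "roll": 0, "grip": 0.1}]}}

```text
t: 11.97
tcp_pos: [481.2, 186.8, 143.4]
eef_rot: [0.002, 3.141, -0.0]
force: [1.4, 2.3, -1.0]
gripper_width: 18.3
```

```bash
python3 -c "
from h import *
st()
circ(-336.8,range(5,40,5))
"
```

```text
t 11.9667 tcp [481.2 186.8 143.4] rot [ 2.000e-03  3.141e+00 -0.000e+00] F [ 1.4  2.3 -1. ] w 18.338971838823095 q [-0.22  0.38 -0.24  1.98  0.12  0.8   1.04]
x [-1.     0.001 -0.001] y [ 0.001  1.    -0.   ] z [ 0.001 -0.    -1.   ]
5 [np.float64(-1.2), np.float64(-3.3)]
10 [np.float64(-2.2), np.float64(-6.6)]
15 [np.float64(-2.8), np.float64(-10.1)]
20 [np.float64(-3.2), np.float64(-13.5)]
25 [np.float64(-3.2), np.float64(-17.0)]
30 [np.float64(-3.0), np.float64(-20.5)]
35 [np.float64(-2.4), np.float64(-23.9)]
```

Call:
{"fn": "servo_tool", "kwargs": {"commands": [{"dp": [-1.2, -3.3, 0], "roll": 0, "grip": 0.1}, {"dp": [-2.2, -6.6, 0], "roll": 0, "grip": 0.1}, {"dp": [-2.8, -10.1, 0], "roll": 0, "grip": 0.1}, {"dp": [-2.8, -10.1, 0], "roll": 0, "grip": 0.1}]}}

```text
t: 12.3
tcp_pos: [483.7, 176.3, 143.3]
eef_rot: [0.002, 3.141, -0.001]
force: [1.7, 1.9, -1.4]
gripper_width: 18.6
```

```bash
python3 -c "
from h import *
st()
circ(-351.8,range(5,40,5))
"
```

```text
t 12.3 tcp [483.7 176.3 143.3] rot [ 2.000e-03  3.141e+00 -1.000e-03] F [ 1.7  1.9 -1.4] w 18.609719961384798 q [-0.2   0.37 -0.24  1.98  0.12  0.8   1.06]
x [-1.     0.001 -0.001] y [ 0.001  1.    -0.001] z [ 0.001 -0.001 -1.   ]
5 [np.float64(-0.3), np.float64(-3.5)]
10 [np.float64(-0.4), np.float64(-7.0)]
15 [np.float64(-0.1), np.float64(-10.4)]
20 [np.float64(0.4), np.float64(-13.9)]
25 [np.float64(1.3), np.float64(-17.3)]
30 [np.float64(2.5), np.float64(-20.6)]
35 [np.float64(3.9), np.float64(-23.7)]
```

Call:
{"fn": "servo_tool", "kwargs": {"commands": [{"dp": [-0.3, -3.5, 0], "roll": 0, "grip": 0.1}, {"dp": [-0.4, -7, 0], "roll": 0, "grip": 0.1}, {"dp": [-0.1, -10.4, 0], "roll": 0, "grip": 0.1}, {"dp": [0.4, -13.9, 0], "roll": 0, "grip": 0.1}, {"dp": [0.4, -13.9, 0], "roll": 0, "grip": 0.1}]}}

```text
t: 12.72
tcp_pos: [483.8, 170.9, 143.6]
eef_rot: [-0.007, 3.137, 0.016]
force: [5.9, 20.5, -13.6]
gripper_width: 18.7
```

```bash
python3 -c "
from h import *
st()
d=shot('top','top8');shot('side','side8')
W=np.array([442,173.2])
G=[[572,258],[572,200.5],[571.5,142.5],[571.5,84.5]]
for z in (165,170):
    r=rings(d,z,guess=G); v=r[0,:2]-r[3,:2]
    print(z,r.round(1).tolist(),'sp',np.linalg.norm(v)/3)
circ(-371.8,range(5,40,5))
cv2.imwrite('pics/c8.png',np.hstack([cv2.resize(cv2.imread('pics/top8.png')[150:290,200:340],None,fx=3,fy=3),cv2.resize(cv2.imread('pics/side8.png')[150:290,240:365],(375,420))]))
"
```

```text
t 12.7167 tcp [483.8 170.9 143.6] rot [-0.007  3.137  0.016] F [  5.9  20.5 -13.6] w 18.684873972253204 q [-0.18  0.37 -0.24  1.99  0.11  0.79  1.09]
x [-1.    -0.004 -0.005] y [-0.004  1.     0.01 ] z [ 0.005  0.01  -1.   ]
165 [[575.8, 261.3, 41.3], [572.6, 207.8, 15.4], [574.3, 143.5, 49.1], [574.2, 85.6, 45.1]] sp 58.552741725452954
170 [[574.9, 260.2, 41.1], [571.8, 207.2, 15.5], [573.4, 143.0, 48.8], [573.3, 85.3, 45.1]] sp 58.29174663846456
5 [np.float64(0.9), np.float64(-3.4)]
10 [np.float64(2.0), np.float64(-6.7)]
15 [np.float64(3.5), np.float64(-9.9)]
20 [np.float64(5.2), np.float64(-12.9)]
25 [np.float64(7.1), np.float64(-15.8)]
30 [np.float64(9.3), np.float64(-18.5)]
35 [np.float64(11.8), np.float64(-21.0)]
```

View pics/c8.png

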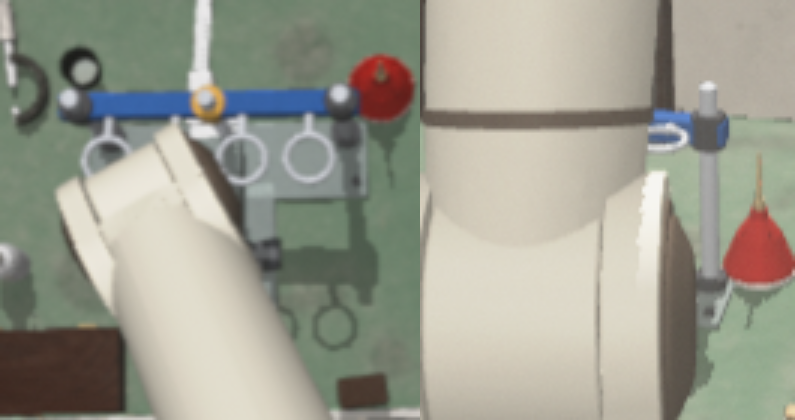

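```bash
python3 -c "
from h import *
circ(-11.8,range(-10,-101,-10))
st()
"
```

```text
-10 [np.float64(-0.8), np.float64(6.9)]
-20 [np.float64(-0.4), np.float64(13.9)]
-30 [np.float64(1.2), np.float64(20.7)]
-40 [np.float64(3.9), np.float64(27.1)]
-50 [np.float64(7.7), np.float64(32.9)]
-60 [np.float64(12.5), np.float64(38.0)]
-70 [np.float64(18.1), np.float64(42.2)]
-80 [np.float64(24.3), np.float64(45.3)]
-90 [np.float64(31.0), np.float64(47.3)]
-100 [np.float64(37.9), np.float64(48.2)]
t 12.8167 tcp [483.7 170.9 143.6] rot [-0.008  3.137  0.015] F [  6.4  20.5 -12.2] w 18.274055145908836 q [-0.18  0.37 -0.24  1.99  0.11  0.79  1.09]
x [-1.    -0.005 -0.004] y [-0.005  1.     0.009] z [ 0.004  0.009 -1.   ]
```

```bash
python3 - <<'E'
from h import *
d=viewer.get_image('side')
a=d['img'][170:225,300:350]; cv2.imwrite('pics/c9.png',cv2.cvtColor(cv2.resize(a,None,fx=10,fy=10,interpolation=cv2.INTER_CUBIC),cv2.COLOR_RGB2BGR))
for z,x,y in((160,575,85.6),(165,574.3,85.5),(170,573.3,85.3)):
    print(z,proj(d,[[x,y,z],[x,y-23,z-3],[x-23,y,z-3],[x+23,y,z-3],[x+50,y-39,196]]).round(1).tolist())
E
```

```text
160 [[319.4, 197.9], [328.7, 199.7], [317.2, 203.0], [321.6, 195.2], [339.0, 177.4]]
165 [[319.3, 196.2], [328.6, 198.0], [317.1, 201.3], [321.5, 193.5], [339.0, 177.5]]
170 [[319.3, 194.5], [328.5, 196.3], [317.1, 199.6], [321.5, 191.8], [339.0, 177.7]]
```

View pics/c9.png

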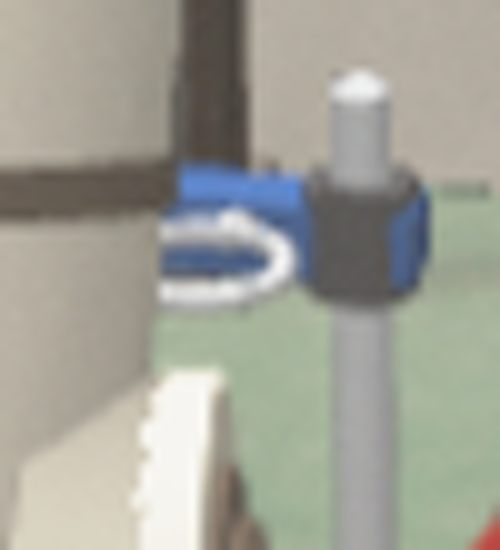

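Call:
{"fn": "servo_tool", "kwargs": {"commands": [{"dp": [-0.8, 6.9, 0], "roll": 0, "grip": 0.1}, {"dp": [-0.4, 13.9, 0], "roll": 0, "grip": 0.1}, {"dp": [1.2, 20.7, 0], "roll": 0, "grip": 0.1}, {"dp": [3.9, 27.1, 0], "roll": 0, "grip": 0.1}, {"dp": [7.7, 32.9, 0], "roll": 0, "grip": 0.1}, {"dp": [12.5, 38, 0], "roll": 0, "grip": 0.1}, {"dp": [18.1, 42.2, 0], "roll": 0, "grip": 0.1}, {"dp": [24.3, 45.3, 0], "roll": 0, "grip": 0.1}, {"dp": [31, 47.3, 0], "roll": 0, "grip": 0.1}, {"dp": [37.9, 48.2, 0], "roll": 0, "grip": 0.1}, {"dp": [37.9, 48.2, 0], "roll": 0, "grip": 0.1}, {"dp": [37.9, 48.2, 0], "roll": 0, "grip": 0.1}]}}

```text
t: 13.87
tcp_pos: [442.8, 212.1, 143.3]
eef_rot: [0.002, -3.139, 0.001]
force: [-3.0, 1.8, 4.9]
gripper_width: 18.2
```

```bash
python3 -c "
from h import *
st()
"
```

```text
t 13.8667 tcp [442.8 212.1 143.3] rot [ 2.000e-03 -3.139e+00  1.000e-03] F [-3.   1.8  4.9] w 18.16494958218136 q [-0.28  0.34 -0.26  2.03  0.12  0.79  0.96]
x [-1.    -0.001  0.003] y [-0.001  1.    -0.001] z [-0.003 -0.001 -1.   ]
```

Call:
{"fn": "servo_tool", "kwargs": {"commands": [{"dp": [0, 0, 0], "roll": 0, "grip": 0.5}, {"dp": [0, 0, 0], "roll": 0, "grip": 0.5}, {"dp": [0, 0, 0], "roll": 0, "grip": 0.5}, {"dp": [0, 0, 0], "roll": 0, "grip": 0.5}, {"dp": [0, 0, 0], "roll": 0, "grip": 0.5}, {"dp": [0, 0, -15], "roll": 0, "grip": 0.5}, {"dp": [0, 0, -40], "roll": 0, "grip": 0.5}, {"dp": [0, 0, -70], "roll": 0, "grip": 0.5}, {"dp": [0, 0, -105], "roll": 0, "grip": 0.5}, {"dp": [0, 0, -140], "roll": 0, "grip": 0.5}, {"dp": [0, 0, -170], "roll": 0, "grip": 0.5}, {"dp": [0, 0, -170], "roll": 0, "grip": 0.5}]}}

```text
t: 14.87
tcp_pos: [447.9, 213.5, 319.8]
eef_rot: [0.0, 3.132, 0.007]
force: [0.5, 1.0, -0.1]
gripper_width: 42.6
```

```bash
python3 -c "
from h import *
go((378,-100,320))
"
```

```text
t 14.8667 tcp [447.9 213.5 319.8] rot [0.    3.132 0.007] F [ 0.5  1.  -0.1] w 42.56195755401978 q [-0.24  0.13 -0.28  1.85  0.04  1.16  1.03]
x [-1.    0.   -0.01] y [0.    1.    0.004] z [ 0.01   0.004 -1.   ]
-> (378, -100, 320) dp [  69.8 -313.5   -2.3]
cur yaw deg -0.013048945490533793
```

Call:
{"fn": "servo_tool", "kwargs": {"commands": [{"dp": [8, -33, 0], "roll": 0, "grip": 0.5}, {"dp": [16, -66, 0], "roll": 0, "grip": 0.5}, {"dp": [24, -99, 0], "roll": 0, "grip": 0.5}, {"dp": [30, -132, 0], "roll": 0, "grip": 0.5}, {"dp": [36, -165, 0], "roll": 0, "grip": 0.5}, {"dp": [42, -198, 0], "roll": 0, "grip": 0.5}, {"dp": [48, -231, 0], "roll": 0, "grip": 0.5}, {"dp": [50, -260, 0], "roll": 0, "grip": 0.5}, {"dp": [50, -260, 0], "roll": 0, "grip": 0.5}, {"dp": [50, -260, 0], "roll": 0, "grip": 0.5}]}}

```text
t: 15.7
tcp_pos: [394.5, -49.6, 313.1]
eef_rot: [-0.007, -3.141, -0.0]
force: [-0.5, 0.8, 0.7]
gripper_width: 42.5
```

```bash
python3 - <<'E'
from h import *
st()
d=shot('top','top10');s=shot('side','side10')
a=cv2.imread('pics/top10.png')
cv2.imwrite('pics/c10.png',np.vstack([cv2.resize(a[165:290,200:350],None,fx=3,fy=3,interpolation=cv2.INTER_CUBIC),cv2.resize(a[240:300,360:510],None,fx=3,fy=3,interpolation=cv2.INTER_CUBIC)]))
G=[[572,258],[572,200.5],[571.5,142.5],[571.5,84.5]]
for z in (160,165,170):
    r=rings(d,z,guess=G); v=r[0,:2]-r[3,:2]
    print(z,r.round(1).tolist(),'sp',np.linalg.norm(v)/3)
for n,p in(('top',d),('side',s)):
  for k in('hammer_1','stand'):
    for b in silhouettes(p,k):
        m=b['pixels'].astype(np.uint8);v,u=np.nonzero(m)
        print(n,k,round(b['score'],2),len(u),u.min(),u.max(),v.min(),v.max(),cv2.minAreaRect(np.c_[u,v].astype(np.float32)))
E
```

```text
t 15.7 tcp [394.5 -49.6 313.1] rot [-0.007 -3.141 -0.   ] F [-0.5  0.8  0.7] w 42.46279100549552 q [ 0.06 -0.06 -0.01  2.06 -0.    1.15  1.62]
x [-1.     0.004  0.   ] y [0.004 1.    0.   ] z [-0.  0. -1.]
160 [[575.4, 261.0, 66.2], [575.3, 202.7, 37.3], [574.2, 144.1, 51.2], [573.9, 85.8, 42.8]] sp 58.42617792594217
165 [[574.6, 260.1, 66.1], [574.5, 201.9, 37.3], [573.4, 143.5, 51.1], [573.1, 85.4, 42.9]] sp 58.23711368491373
170 [[573.7, 259.1, 65.9], [573.6, 201.3, 37.2], [572.6, 143.0, 51.0], [572.2, 85.1, 42.9]] sp 57.98894604059624
top hammer_1 0.78 215 416 431 262 284 ((423.0384521484375, 272.3077087402344), (13.532013893127441, 22.553356170654297), 11.309932708740234)
top hammer_1 0.49 221 438 452 262 284 ((445.0243835449219, 272.7804870605469), (13.914374351501465, 22.0863094329834), 6.340191841125488)
top stand 0.64 569 408 469 266 282 ((438.5728454589844, 274.0014953613281), (61.132568359375, 15.225863456726074), 1.1934894323349)
side hammer_1 0.98 434 441 456 237 289 ((445.1346435546875, 262.3269348144531), (13.728129386901855, 53.1474723815918), 11.309932708740234)
side hammer_1 0.63 391 468 482 241 292 ((475.483642578125, 266.6803283691406), (11.407504081726074, 51.605377197265625), 5.19442892074585)
side stand 0.8 4197 402 514 277 328 ((457.69488525390625, 302.72283935546875), (111.21224212646484, 39.78387451171875), 7.815293788909912)
```

View pics/c10.png

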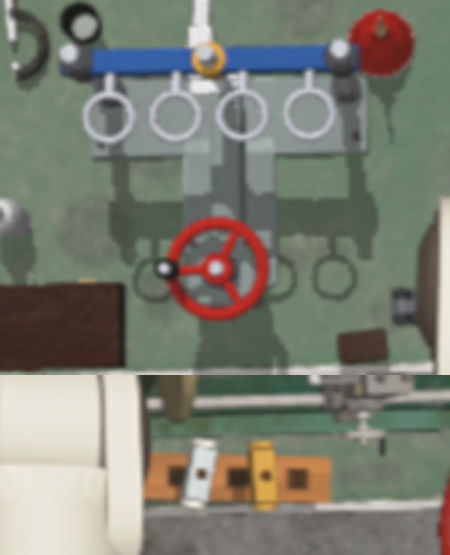

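View pics/side10.png

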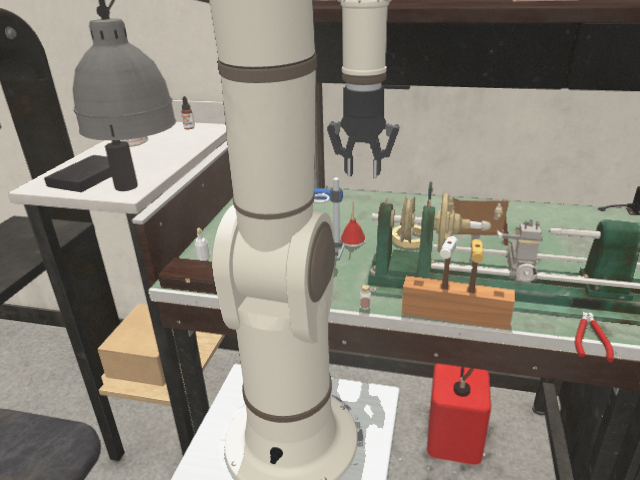

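```bash
cat >> h.py <<'E'
def heads(d,cc,half=18,z=177,sel=None,save=None):
    """segment hammer head around pixel cc: sel='white'|'brass'"""
    u0,v0=int(cc[0])-half,int(cc[1])-half
    im=d['img'][v0:v0+2*half,u0:u0+2*half]; S=8
    im=cv2.resize(im,None,fx=S,fy=S,interpolation=cv2.INTER_CUBIC)
    hsv=cv2.cvtColor(im,cv2.COLOR_RGB2HSV)
    if sel=='white': m=(hsv[...,1]<70)&(hsv[...,2]>150)
    else: m=(hsv[...,0]>16)&(hsv[...,0]<32)&(hsv[...,1]>110)&(hsv[...,2]>110)
    m=m.astype(np.uint8)
    m=cv2.morphologyEx(m,cv2.MORPH_OPEN,np.ones((25,25),np.uint8)); m=cv2.morphologyEx(m,cv2.MORPH_CLOSE,np.ones((31,31),np.uint8))
    n,l,stt,c=cv2.connectedComponentsWithStats(m)
    i=1+np.argmax(stt[1:,4]); m=(l==i).astype(np.uint8)
    if save: 
        o=cv2.cvtColor(im,cv2.COLOR_RGB2BGR); cs,_=cv2.findContours(m,0,2); cv2.drawContours(o,cs,-1,(0,0,255),1); cv2.imwrite('pics/'+save+'.png',o)
    v,u=np.nonzero(m); uv=np.c_[(u+.5)/S-.5+u0,(v+.5)/S-.5+v0]
    W=back(d,uv[::7],z)[:,:2]
    rect=cv2.minAreaRect(W.astype(np.float32)); mu=W.mean(0); ev,E=np.linalg.eigh(np.cov((W-mu).T)); a=E[:,1]*np.sign(E[0,1])
    print(sel,'centroid',mu.round(1),'rect',rect,'axis',a.round(3),'yaw deg',np.degrees(np.arctan2(a[1],a[0])).round(1),'px',uv.mean(0).round(1))
    return mu
E
python3 - <<'E'
from h import *
d=viewer.get_image('top')
heads(d,(427,273),sel='white',save='hw');heads(d,(448.5,273),sel='brass',save='hb')
print(back(d,[[427.3,273],[448.4,273.3]],177))
a=cv2.imread('pics/hw.png');b=cv2.imread('pics/hb.png');cv2.imwrite('pics/c11.png',np.hstack([a,b]))
E
```

```text
white centroid [ 380.8 -224.6] rect ((380.55963134765625, -225.01071166992188), (20.861988067626953, 60.69589614868164), 77.86595153808594) axis [ 0.973 -0.23 ] yaw deg -13.3 px [426.5 272.6]
brass centroid [ 378.  -277.4] rect ((378.2315673828125, -277.516845703125), (57.33967590332031, 21.873958587646484), 1.479198694229126) axis [1.    0.019] yaw deg 1.1 px [447.4 273.1]
[[ 379.58276265 -226.77427659  177.        ]
 [ 377.36497648 -279.83401707  177.        ]]
```

View pics/c11.png

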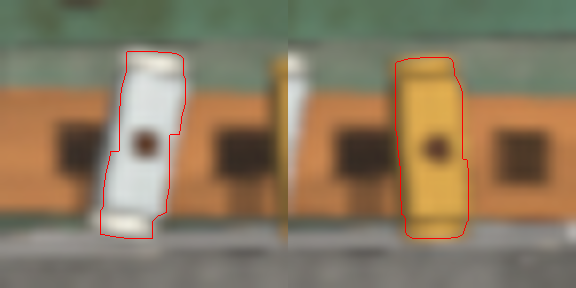

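```bash
python3 -c "
from h import *
go((379.8,-226.2,230),(379.8,-226.2,168),yaw=np.radians(-7.5))
"
```

```text
t 16.05 tcp [395.  -47.2 313.2] rot [ 3.000e-03 -3.141e+00 -0.000e+00] F [ 0.4 -0.2  0.5] w 42.42079105391479 q [ 0.06 -0.06 -0.01  2.06 -0.    1.15  1.63]
x [-1.    -0.002  0.   ] y [-0.002  1.     0.   ] z [-0.  0. -1.]
-> (379.8, -226.2, 230) dp [  15.5 -179.    83.2]
-> (379.8, -226.2, 168) dp [  15.5 -179.   145.2]
cur yaw deg 0.11228335902837097
roll units 1.522456671805674
```

Call:
{"fn": "servo_tool", "kwargs": {"commands": [{"dp": [2.5, -30, 0], "roll": 0.3, "grip": 0.4}, {"dp": [5, -60, 5], "roll": 0.6, "grip": 0.4}, {"dp": [7.5, -90, 15], "roll": 0.9, "grip": 0.4}, {"dp": [10, -120, 30], "roll": 1.2, "grip": 0.4}, {"dp": [13, -150, 45], "roll": 1.5, "grip": 0.4}, {"dp": [15.5, -179, 60], "roll": 1.52, "grip": 0.4}, {"dp": [15.5, -179, 75], "roll": 1.52, "grip": 0.4}, {"dp": [15.5, -179, 83], "roll": 1.52, "grip": 0.4}, {"dp": [15.5, -179, 83], "roll": 1.52, "grip": 0.4}, {"dp": [15.5, -179, 83], "roll": 1.52, "grip": 0.4}, {"dp": [15.5, -179, 83], "roll": 1.52, "grip": 0.4}]}}

```text
t: 16.97
tcp_pos: [380.2, -226.2, 231.0]
eef_rot: [0.205, 3.134, -0.0]
force: [0.1, 0.4, 0.7]
gripper_width: 34.2
```

```bash
python3 - <<'E'
from h import *
go((379.8,-226.2,168),yaw=np.radians(-7.5))
d=shot('side','side11');a=cv2.imread('pics/side11.png')[130:340,360:560];cv2.imwrite('pics/c12.png',cv2.resize(a,None,fx=2.8,fy=2.8,interpolation=cv2.INTER_CUBIC))
print(proj(d,[[380,-226,177],[377.6,-279.3,177],[380,-226,155]]))
E
```

```text
t 16.9667 tcp [ 380.2 -226.2  231. ] rot [ 0.205  3.134 -0.   ] F [0.1 0.4 0.7] w 34.175619798517396 q [ 0.28  0.11  0.22  2.08 -0.03  0.95  1.95]
x [-0.992  0.13  -0.001] y [0.13  0.992 0.   ] z [ 0.001 -0.    -1.   ]
-> (379.8, -226.2, 168) dp [ 0.5 -0.  63. ]
cur yaw deg -7.46701457770301
roll units 0.006597084459397884
[[448.82853645 242.11768396]
 [476.61519386 245.13015433]
 [447.83009053 251.64869582]]
```

View pics/c12.png

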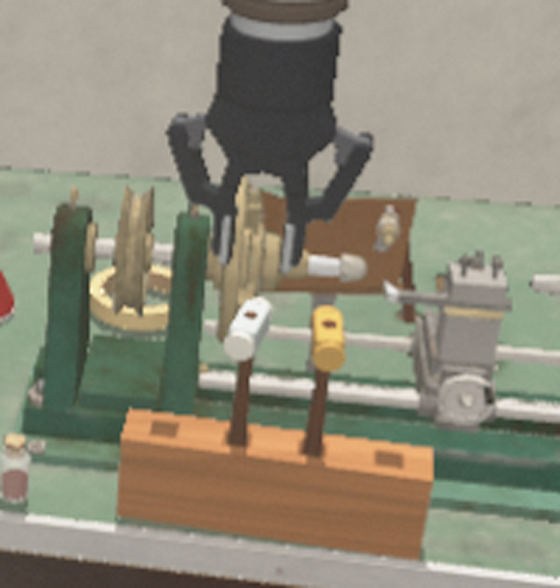

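Call:
{"fn": "servo_tool", "kwargs": {"commands": [{"dp": [0.5, -0.5, 20], "roll": 0, "grip": 0.4}, {"dp": [0.5, -0.5, 40], "roll": 0, "grip": 0.4}, {"dp": [0.5, -0.5, 55], "roll": 0, "grip": 0.4}, {"dp": [0.5, -0.5, 63], "roll": 0, "grip": 0.4}, {"dp": [0.5, -0.5, 63], "roll": 0, "grip": 0.4}], "squeeze": 60}}

```text
t: 17.43
tcp_pos: [378.3, -226.7, 166.5]
eef_rot: [-0.206, -3.133, -0.001]
force: [0.2, 0.4, -0.2]
gripper_width: 34.3
```

```bash
python3 - <<'E'
from h import *
st()
d=shot('side','side12');a=cv2.imread('pics/side12.png')[130:340,360:560];cv2.imwrite('pics/c13.png',cv2.resize(a,None,fx=2.8,fy=2.8,interpolation=cv2.INTER_CUBIC))
E
```

```text
t 17.4333 tcp [ 378.3 -226.7  166.5] rot [-2.060e-01 -3.133e+00 -1.000e-03] F [ 0.2  0.4 -0.2] w 34.30405226756449 q [ 0.29  0.21  0.21  2.14 -0.06  0.8   1.98]
x [-0.991  0.131  0.002] y [0.131 0.991 0.001] z [-0.002  0.001 -1.   ]
```

View pics/c13.png

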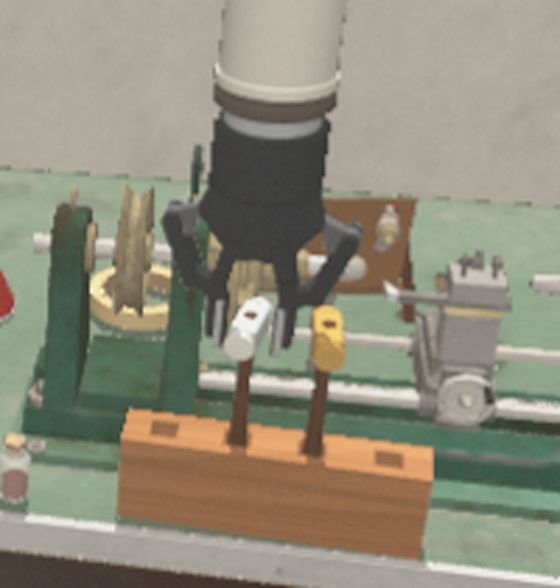

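Call:
{"fn": "servo_tool", "kwargs": {"commands": [{"dp": [0, 0, 0], "roll": 0, "grip": 0.1}, {"dp": [0, 0, 0], "roll": 0, "grip": 0.1}, {"dp": [0, 0, 0], "roll": 0, "grip": 0.1}, {"dp": [0, 0, 0], "roll": 0, "grip": 0.1}, {"dp": [0, 0, 0], "roll": 0, "grip": 0.1}, {"dp": [0, 0, -10], "roll": 0, "grip": 0.1}, {"dp": [0, 0, -20], "roll": 0, "grip": 0.1}, {"dp": [0, 0, -35], "roll": 0, "grip": 0.1}, {"dp": [0, 0, -50], "roll": 0, "grip": 0.1}]}}

```text
t: 18.23
tcp_pos: [378.4, -227.5, 218.4]
eef_rot: [-0.208, -3.134, -0.0]
force: [0.8, 0.7, -2.0]
gripper_width: 18.6
```

```bash
python3 - <<'E'
from h import *
st()
d=shot('side','side13');a=cv2.imread('pics/side13.png')[130:340,360:560];cv2.imwrite('pics/c14.png',cv2.resize(a,None,fx=2.8,fy=2.8,interpolation=cv2.INTER_CUBIC))
E
```

```text
t 18.2333 tcp [ 378.4 -227.5  218.4] rot [-0.208 -3.134 -0.   ] F [ 0.8  0.7 -2. ] w 18.6175840441146 q [ 0.28  0.13  0.22  2.1  -0.03  0.92  1.95]
x [-0.991  0.132  0.001] y [ 0.132  0.991 -0.   ] z [-0.001  0.    -1.   ]
```

View pics/c14.png

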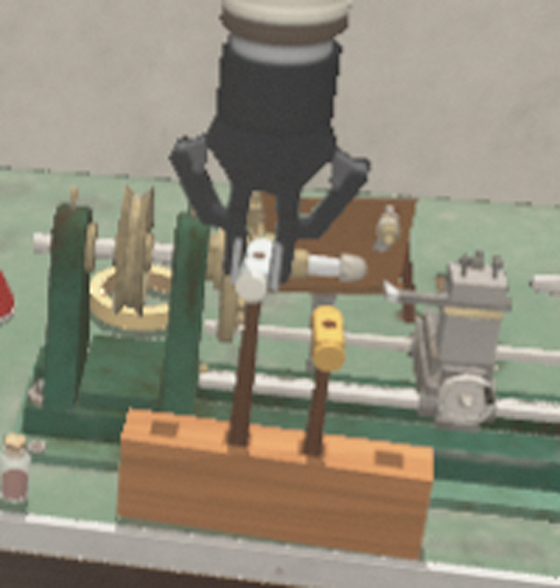

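Call:
{"fn": "servo_tool", "kwargs": {"commands": [{"dp": [0, 0, -30], "roll": 0, "grip": 0.1}, {"dp": [0, 0, -60], "roll": 0, "grip": 0.1}, {"dp": [0, 0, -90], "roll": 0, "grip": 0.1}, {"dp": [0, 0, -120], "roll": 0, "grip": 0.1}, {"dp": [0, 0, -145], "roll": 0, "grip": 0.1}, {"dp": [0, 0, -165], "roll": 0, "grip": 0.1}, {"dp": [0, 0, -165], "roll": 0, "grip": 0.1}, {"dp": [0, 0, -165], "roll": 0, "grip": 0.1}]}}

```text
t: 18.95
tcp_pos: [379.0, -227.8, 383.1]
eef_rot: [0.208, 3.132, -0.001]
force: [0.2, -0.3, -2.5]
gripper_width: 18.6
```

```bash
python3 - <<'E'
from h import *
go((400,85,384),(574,85.7,384),yaw=0)
d=shot('side','side14');a=cv2.imread('pics/side14.png')[:340,320:620];cv2.imwrite('pics/c15.png',cv2.resize(a,None,fx=1.7,fy=1.7,interpolation=cv2.INTER_CUBIC))
E
```

```text
t 18.95 tcp [ 379.  -227.8  383.1] rot [ 2.080e-01  3.132e+00 -1.000e-03] F [ 0.2 -0.3 -2.5] w 18.63724965297564 q [ 0.26 -0.03  0.21  1.87  0.01  1.3   1.91]
x [-0.991  0.132 -0.002] y [ 0.132  0.991 -0.001] z [ 0.002 -0.001 -1.   ]
-> (400, 85, 384) dp [ 20.6 312.9  -1.1]
-> (574, 85.7, 384) dp [-151.8  336.6   -0.7]
cur yaw deg -7.610968238806278
roll units -1.5221936477612554
```

View pics/c15.png

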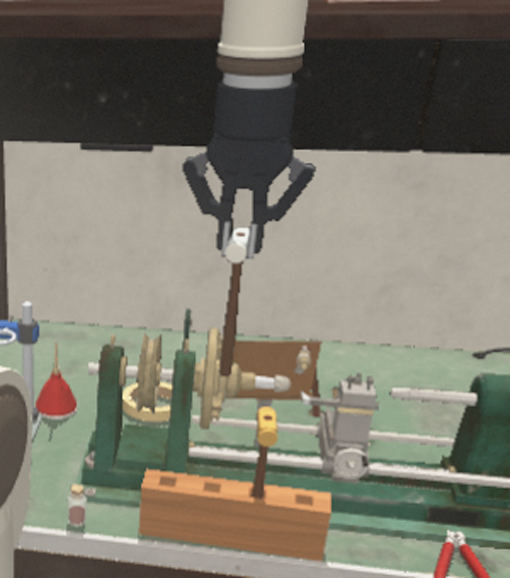

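Call:
{"fn": "servo_tool", "kwargs": {"commands": [{"dp": [2, 30, 0], "roll": -0.2, "grip": 0.1}, {"dp": [4, 62, 0], "roll": -0.4, "grip": 0.1}, {"dp": [6, 94, 0], "roll": -0.6, "grip": 0.1}, {"dp": [8, 126, 0], "roll": -0.8, "grip": 0.1}, {"dp": [11, 158, 0], "roll": -1, "grip": 0.1}, {"dp": [13, 190, 0], "roll": -1.2, "grip": 0.1}, {"dp": [15, 222, 0], "roll": -1.4, "grip": 0.1}, {"dp": [17, 254, 0], "roll": -1.52, "grip": 0.1}, {"dp": [19, 286, 0], "roll": -1.52, "grip": 0.1}, {"dp": [20.6, 312.9, 0], "roll": -1.52, "grip": 0.1}, {"dp": [20.6, 312.9, 0], "roll": -1.52, "grip": 0.1}, {"dp": [20.6, 312.9, 0], "roll": -1.52, "grip": 0.1}]}}

```text
t: 20.0
tcp_pos: [398.7, 86.3, 380.5]
eef_rot: [0.006, -3.138, 0.001]
force: [-0.5, 0.2, -1.5]
gripper_width: 19.0
```

```bash
python3 - <<'E'
from h import *
go((574,85.7,384),yaw=0)
E
```

```text
t 20.0 tcp [398.7  86.3 380.5] rot [ 6.000e-03 -3.138e+00  1.000e-03] F [-0.5  0.2 -1.5] w 19.03409486582265 q [-0.06 -0.09 -0.2   1.92 -0.02  1.31  1.32]
x [-1.    -0.004  0.003] y [-0.004  1.    -0.001] z [-0.003 -0.001 -1.   ]
-> (574, 85.7, 384) dp [-175.2   -1.2   -4.1]
cur yaw deg 0.2091561591686946
roll units 0.04183123183373892
```

Call:
{"fn": "servo_tool", "kwargs": {"commands": [{"dp": [-30, 0, 0], "roll": 0, "grip": 0.1}, {"dp": [-60, 0, 0], "roll": 0, "grip": 0.1}, {"dp": [-90, -0.5, 0], "roll": 0, "grip": 0.1}, {"dp": [-120, -0.5, 0], "roll": 0, "grip": 0.1}, {"dp": [-150, -1, 0], "roll": 0, "grip": 0.1}, {"dp": [-173.8, -1, 0], "roll": 0, "grip": 0.1}, {"dp": [-173.8, -1, 0], "roll": 0, "grip": 0.1}, {"dp": [-173.8, -1, 0], "roll": 0, "grip": 0.1}, {"dp": [-173.8, -1, 0], "roll": 0, "grip": 0.1}]}}

```text
t: 20.75
tcp_pos: [572.6, 83.0, 380.9]
eef_rot: [-0.002, -3.139, 0.001]
force: [0.5, -0.7, -1.3]
gripper_width: 19.0
```

```bash
python3 - <<'E'
from h import *
go((572.5,85.7,384),(572.5,85.7,346),(572.5,85.7,182),yaw=0)
t=shot('top','top15')
d=shot('side','side15');a=cv2.imread('pics/side15.png')[100:220,260:400];cv2.imwrite('pics/c16.png',np.hstack([cv2.resize(a,None,fx=3.3,fy=3.3,interpolation=cv2.INTER_CUBIC),cv2.resize(cv2.imread('pics/top15.png')[150:270,220:330],None,fx=3.3,fy=3.3)]))
E
```

```text
t 20.75 tcp [572.6  83.  380.9] rot [-2.000e-03 -3.139e+00  1.000e-03] F [ 0.5 -0.7 -1.3] w 18.969833744036883 q [-0.05  0.25 -0.17  1.56  0.04  1.34  1.34]
x [-1.     0.001  0.003] y [ 0.001  1.    -0.001] z [-0.003 -0.001 -1.   ]
-> (572.5, 85.7, 384) dp [ 0.1  2.7 -3.1]
-> (572.5, 85.7, 346) dp [ 0.   2.8 34.9]
-> (572.5, 85.7, 182) dp [ -0.5   2.9 198.9]
cur yaw deg -0.08567401638583566
roll units -0.017134803277167134
```

View pics/c16.png

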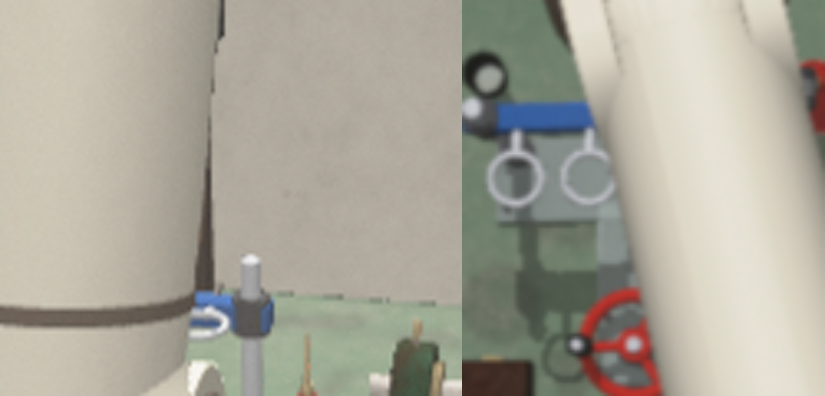

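Call:
{"fn": "servo_tool", "kwargs": {"commands": [{"dp": [0, 1.5, 20], "roll": 0, "grip": 0.1}, {"dp": [0, 1.5, 35], "roll": 0, "grip": 0.1}, {"dp": [0, 1.5, 35], "roll": 0, "grip": 0.1}, {"dp": [0, 1.5, 35], "roll": 0, "grip": 0.1}, {"dp": [0, 1.5, 35], "roll": 0, "grip": 0.1}]}}

```text
t: 21.27
tcp_pos: [573.6, 85.8, 348.6]
eef_rot: [-0.0, 3.14, 0.0]
force: [1.1, -0.1, -2.5]
gripper_width: 18.5
```

```bash
python3 - <<'E'
from h import *
go((572.5,85.7,182),yaw=0)
E
```

```text
t 21.2667 tcp [573.6  85.8 348.6] rot [-0.    3.14  0.  ] F [ 1.1 -0.1 -2.5] w 18.53462368801378 q [-0.05  0.27 -0.17  1.61  0.05  1.27  1.33]
x [-1.    -0.    -0.002] y [-0.  1.  0.] z [ 0.002  0.    -1.   ]
-> (572.5, 85.7, 182) dp [ 1.300e+00 -1.000e-01  1.666e+02]
cur yaw deg 0.0011440401063869162
roll units 0.00022880802127738325
```

Call:
{"fn": "servo_tool", "kwargs": {"commands": [{"dp": [1, 0, 10], "roll": 0, "grip": 0.1}, {"dp": [1, 0, 20], "roll": 0, "grip": 0.1}, {"dp": [1, 0, 30], "roll": 0, "grip": 0.1}, {"dp": [1, 0, 40], "roll": 0, "grip": 0.1}, {"dp": [1, 0, 50], "roll": 0, "grip": 0.1}, {"dp": [1, 0, 60], "roll": 0, "grip": 0.1}, {"dp": [1, 0, 60], "roll": 0, "grip": 0.1}]}}

```text
t: 21.85
tcp_pos: [571.0, 85.5, 284.2]
eef_rot: [-0.0, -3.137, 0.001]
force: [-0.8, -0.4, -1.8]
gripper_width: 19.0
```

```bash
python3 - <<'E'
from h import *
go((572.5,85.7,181),yaw=0)
E
```

```text
t 21.85 tcp [571.   85.5 284.2] rot [-0.000e+00 -3.137e+00  1.000e-03] F [-0.8 -0.4 -1.8] w 19.04926639870133 q [-0.06  0.31 -0.17  1.7   0.06  1.14  1.33]
x [-1.     0.     0.005] y [ 0.     1.    -0.001] z [-0.005 -0.001 -1.   ]
-> (572.5, 85.7, 181) dp [ -2.    0.3 103.2]
cur yaw deg -0.0020237606102640683
roll units -0.0004047521220528137
```

Call:
{"fn": "servo_tool", "kwargs": {"commands": [{"dp": [-1, 0, 15], "roll": 0, "grip": 0.1}, {"dp": [-1.5, 0, 30], "roll": 0, "grip": 0.1}, {"dp": [-1.5, 0, 45], "roll": 0, "grip": 0.1}, {"dp": [-1.5, 0, 60], "roll": 0, "grip": 0.1}, {"dp": [-1.5, 0, 75], "roll": 0, "grip": 0.1}, {"dp": [-1.5, 0, 85], "roll": 0, "grip": 0.1}, {"dp": [-1.5, 0, 94], "roll": 0, "grip": 0.1}, {"dp": [-1.5, 0, 98], "roll": 0, "grip": 0.1}, {"dp": [-1.5, 0, 98], "roll": 0, "grip": 0.1}]}}

```text
t: 22.6
tcp_pos: [573.7, 85.7, 188.5]
eef_rot: [-0.0, -3.14, 0.0]
force: [-0.1, 1.0, -1.1]
gripper_width: 19.0
```

```bash
python3 - <<'E'
from h import *
go((572.5,85.7,181),yaw=0)
d=shot('side','side16');a=cv2.imread('pics/side16.png')[100:260,240:440];cv2.imwrite('pics/c17.png',cv2.resize(a,None,fx=3.5,fy=3.5,interpolation=cv2.INTER_CUBIC))
E
```

```text
t 22.6 tcp [573.7  85.7 188.5] rot [-0.   -3.14  0.  ] F [-0.1  1.  -1.1] w 18.988308964223087 q [-0.06  0.41 -0.17  1.79  0.08  0.95  1.31]
x [-1.     0.     0.001] y [ 0.  1. -0.] z [-0.001 -0.    -1.   ]
-> (572.5, 85.7, 181) dp [ 1.2 -0.   7.5]
cur yaw deg -0.003248495368312614
roll units -0.0006496990736625228
```

View pics/c17.png

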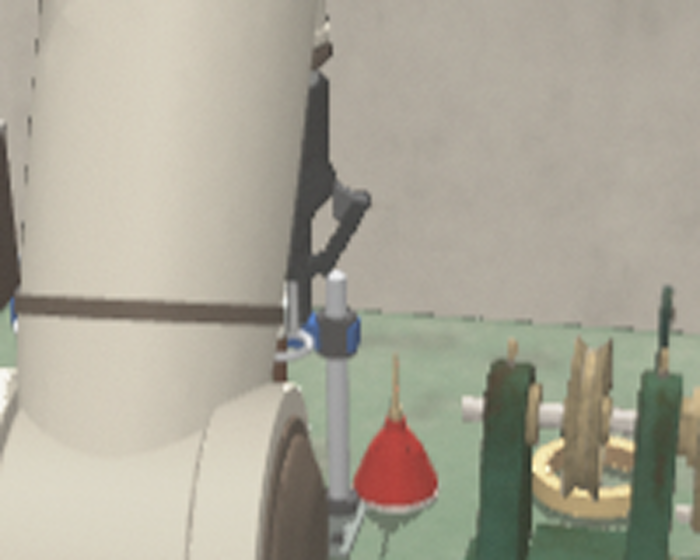

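Call:
{"fn": "servo_tool", "kwargs": {"commands": [{"dp": [0, 0, 3], "roll": 0, "grip": 0.1}, {"dp": [0, 0, 6], "roll": 0, "grip": 0.1}, {"dp": [0, 0, 8], "roll": 0, "grip": 0.1}, {"dp": [0, 0, 8], "roll": 0, "grip": 0.1}, {"dp": [0, 0, 8], "roll": 0, "grip": 0.1}]}}

```text
t: 23.07
tcp_pos: [574.0, 85.8, 181.4]
eef_rot: [0.0, 3.142, 0.0]
force: [0.3, 0.4, -1.4]
gripper_width: 19.3
```

```bash
python3 - <<'E'
from h import *
st()
E
```

```text
t 23.0667 tcp [574.   85.8 181.4] rot [0.    3.142 0.   ] F [ 0.3  0.4 -1.4] w 19.253488967403648 q [-0.06  0.42 -0.17  1.8   0.08  0.93  1.3 ]
x [-1.  0. -0.] y [0. 1. 0.] z [ 0.  0. -1.]
```

Call:
{"fn": "servo_tool", "kwargs": {"commands": [{"dp": [0, 0, 2], "roll": 0, "grip": 0.1}, {"dp": [0, 0, 2], "roll": 0, "grip": 0.1}, {"dp": [0, 0, 2], "roll": 0, "grip": 0.25}, {"dp": [0, 0, 2], "roll": 0, "grip": 0.35}, {"dp": [0, 0, 2], "roll": 0, "grip": 0.4}, {"dp": [0, 0, 2], "roll": 0, "grip": 0.4}, {"dp": [0, 0, 2], "roll": 0, "grip": 0.4}, {"dp": [0, 0, 2], "roll": 0, "grip": 0.4}]}}

```text
t: 23.73
tcp_pos: [574.1, 85.8, 179.4]
eef_rot: [-0.0, 3.142, 0.0]
force: [-0.2, 0.4, 0.8]
gripper_width: 34.3
```

Call:
{"fn": "servo_tool", "kwargs": {"commands": [{"dp": [0, 0, -10], "roll": 0, "grip": 0.4}, {"dp": [0, 0, -25], "roll": 0, "grip": 0.4}, {"dp": [0, 0, -50], "roll": 0, "grip": 0.4}, {"dp": [0, 0, -80], "roll": 0, "grip": 0.4}, {"dp": [0, 0, -110], "roll": 0, "grip": 0.4}, {"dp": [0, 0, -140], "roll": 0, "grip": 0.4}, {"dp": [0, 0, -160], "roll": 0, "grip": 0.4}, {"dp": [0, 0, -160], "roll": 0, "grip": 0.4}]}}

```text
t: 24.4
tcp_pos: [576.6, 86.4, 345.9]
eef_rot: [-0.0, 3.132, 0.002]
force: [0.1, -1.2, 0.1]
gripper_width: 33.9
```

```bash
python3 - <<'E'
from h import *
go((390,-50,340),yaw=np.radians(3))
E
```

```text
t 24.4 tcp [576.6  86.4 345.9] rot [-0.000e+00  3.132e+00  2.000e-03] F [ 0.1 -1.2  0.1] w 33.93542973445877 q [-0.05  0.27 -0.18  1.61  0.05  1.25  1.33]
x [-1.   -0.   -0.01] y [-0.     1.     0.002] z [ 0.01   0.002 -1.   ]
-> (390, -50, 340) dp [ 186.6 -136.4    3.8]
cur yaw deg 0.0014988780025855127
roll units -0.599700224399483
```

Call:
{"fn": "servo_tool", "kwargs": {"commands": [{"dp": [28, -20, 0], "roll": -0.1, "grip": 0.4}, {"dp": [56, -40, 0], "roll": -0.2, "grip": 0.4}, {"dp": [84, -60, 0], "roll": -0.3, "grip": 0.4}, {"dp": [112, -80, 0], "roll": -0.4, "grip": 0.4}, {"dp": [140, -100, 0], "roll": -0.5, "grip": 0.4}, {"dp": [165, -120, 0], "roll": -0.6, "grip": 0.4}, {"dp": [185, -136, 0], "roll": -0.6, "grip": 0.4}, {"dp": [185, -136, 0], "roll": -0.6, "grip": 0.4}, {"dp": [185, -136, 0], "roll": -0.6, "grip": 0.4}]}}

```text
t: 25.15
tcp_pos: [388.3, -50.9, 339.8]
eef_rot: [-0.078, 3.139, -0.0]
force: [0.2, 1.3, -0.0]
gripper_width: 34.5
```

```bash
python3 - <<'E'
from h import *
st()
d=shot('top','top17');s=shot('side','side17')
a=cv2.imread('pics/top17.png');b=cv2.imread('pics/side17.png')
cv2.imwrite('pics/c18.png',np.vstack([np.hstack([cv2.resize(a[165:290,200:350],None,fx=2.5,fy=2.5,interpolation=cv2.INTER_CUBIC),cv2.resize(a[240:300,360:510],(375,312))]),cv2.resize(b[150:270,260:560],(750,280))]))
heads(d,(448.5,273),sel='brass',save='hb2')
E
```

```text
t 25.15 tcp [388.3 -50.9 339.8] rot [-0.078  3.139 -0.   ] F [ 0.2  1.3 -0. ] w 34.475202830160306 q [ 0.14 -0.1  -0.07  2.03 -0.01  1.21  1.69]
x [-0.999 -0.05  -0.001] y [-0.05   0.999 -0.   ] z [ 0.001  0.    -1.   ]
brass centroid [ 378.  -277.4] rect ((378.2257995605469, -277.5324401855469), (57.43434143066406, 21.867515563964844), 1.248355507850647) axis [1.    0.022] yaw deg 1.3 px [447.4 273.1]
```

View pics/c18.png

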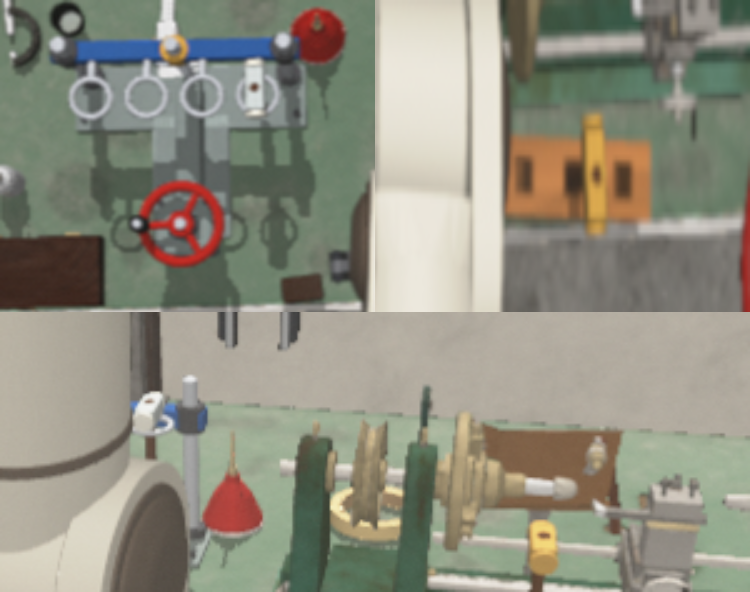

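```bash
python3 - <<'E'
from h import *
go((376.8,-279,230),yaw=np.radians(3))
E
```

```text
t 25.25 tcp [389.7 -49.6 339.7] rot [-0.083  3.139  0.   ] F [-0.1 -0.8  0.2] w 34.30652542302523 q [ 0.14 -0.1  -0.07  2.02 -0.01  1.21  1.69]
x [-0.999 -0.053 -0.001] y [-0.053  0.999  0.   ] z [ 0.001  0.    -1.   ]
-> (376.8, -279, 230) dp [  25.1 -228.4  109.6]
cur yaw deg 3.036730403225888
roll units 0.007346080645177544
```

Call:
{"fn": "servo_tool", "kwargs": {"commands": [{"dp": [4, -35, 5], "roll": 0, "grip": 0.4}, {"dp": [8, -70, 15], "roll": 0, "grip": 0.4}, {"dp": [12, -105, 25], "roll": 0, "grip": 0.4}, {"dp": [16, -140, 40], "roll": 0, "grip": 0.4}, {"dp": [20, -175, 55], "roll": 0, "grip": 0.4}, {"dp": [23, -205, 70], "roll": 0, "grip": 0.4}, {"dp": [25, -228, 85], "roll": 0, "grip": 0.4}, {"dp": [25, -228, 100], "roll": 0, "grip": 0.4}, {"dp": [25, -228, 110], "roll": 0, "grip": 0.4}, {"dp": [25, -228, 110], "roll": 0, "grip": 0.4}, {"dp": [25, -228, 110], "roll": 0, "grip": 0.4}]}}

```text
t: 26.17
tcp_pos: [376.6, -277.8, 228.7]
eef_rot: [0.086, -3.139, -0.002]
force: [-0.2, -0.3, -0.2]
gripper_width: 34.5
```

```bash
python3 - <<'E'
from h import *
go((377,-279.3,167),yaw=np.radians(3))
d=shot('side','side18');a=cv2.imread('pics/side18.png')[130:340,360:560];cv2.imwrite('pics/c19.png',cv2.resize(a,None,fx=2.8,fy=2.8,interpolation=cv2.INTER_CUBIC))
E
```

```text
t 26.1667 tcp [ 376.6 -277.8  228.7] rot [ 8.600e-02 -3.139e+00 -2.000e-03] F [-0.2 -0.3 -0.2] w 34.516894182643696 q [ 0.39  0.16  0.21  2.03 -0.04  0.96  2.24]
x [-0.999 -0.055  0.001] y [-0.055  0.999  0.001] z [-0.002  0.001 -1.   ]
-> (377, -279.3, 167) dp [-0.4 -1.6 61.7]
cur yaw deg 3.1355761437998964
roll units 0.027115228759979182
```

View pics/c19.png

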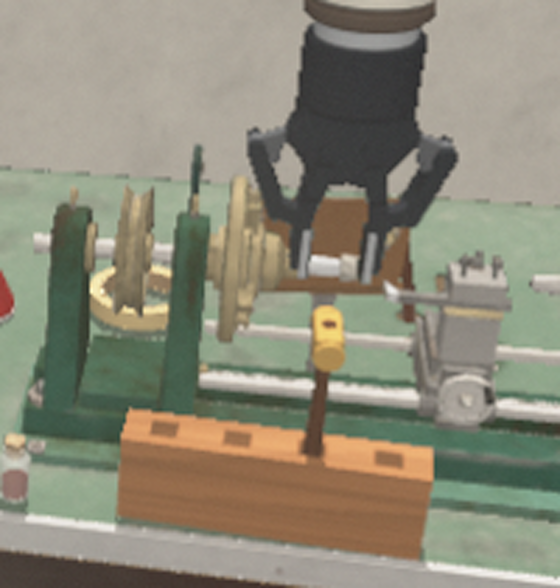

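Call:
{"fn": "servo_tool", "kwargs": {"commands": [{"dp": [-0.5, -1.5, 20], "roll": 0, "grip": 0.4}, {"dp": [-0.5, -1.5, 40], "roll": 0, "grip": 0.4}, {"dp": [-0.5, -1.5, 55], "roll": 0, "grip": 0.4}, {"dp": [-0.5, -1.5, 61.5], "roll": 0, "grip": 0.4}, {"dp": [-0.5, -1.5, 61.5], "roll": 0, "grip": 0.4}, {"dp": [-0.5, -1.5, 61.5], "roll": 0, "grip": 0.4}]}}

```text
t: 26.72
tcp_pos: [377.4, -280.5, 168.7]
eef_rot: [-0.084, 3.139, -0.001]
force: [-0.1, 0.4, 0.1]
gripper_width: 34.0
```

```bash
python3 - <<'E'
from h import *
st()
d=shot('side','side19');a=cv2.imread('pics/side19.png')[130:340,360:560];cv2.imwrite('pics/c20.png',cv2.resize(a,None,fx=2.8,fy=2.8,interpolation=cv2.INTER_CUBIC))
E
```

```text
t 26.7167 tcp [ 377.4 -280.5  168.7] rot [-8.400e-02  3.139e+00 -1.000e-03] F [-0.1  0.4  0.1] w 33.98059525791946 q [ 0.4   0.25  0.2   2.08 -0.07  0.81  2.27]
x [-0.999 -0.053 -0.001] y [-0.053  0.999 -0.   ] z [ 0.001 -0.    -1.   ]
```

View pics/c20.png

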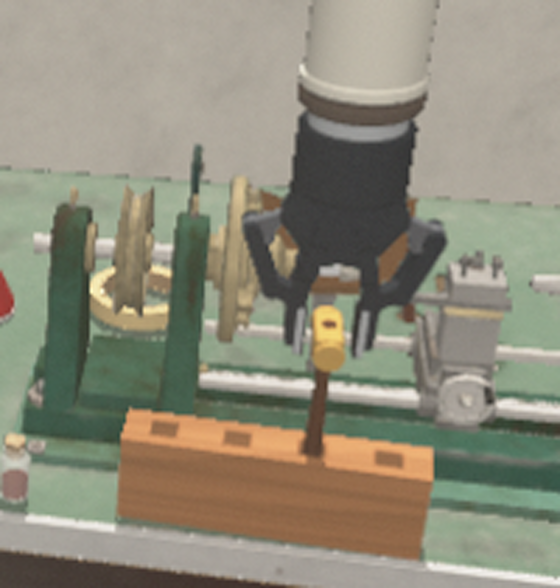

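Call:
{"fn": "servo_tool", "kwargs": {"commands": [{"dp": [0, 0, 1], "roll": 0, "grip": 0.1}, {"dp": [0, 0, 1], "roll": 0, "grip": 0.1}, {"dp": [0, 0, 1], "roll": 0, "grip": 0.1}, {"dp": [0, 0, 1], "roll": 0, "grip": 0.1}, {"dp": [0, 0, 1], "roll": 0, "grip": 0.1}, {"dp": [0, 0, -10], "roll": 0, "grip": 0.1}, {"dp": [0, 0, -20], "roll": 0, "grip": 0.1}, {"dp": [0, 0, -35], "roll": 0, "grip": 0.1}, {"dp": [0, 0, -55], "roll": 0, "grip": 0.1}, {"dp": [0, 0, -80], "roll": 0, "grip": 0.1}, {"dp": [0, 0, -105], "roll": 0, "grip": 0.1}]}}

```text
t: 27.68
tcp_pos: [376.1, -280.5, 274.0]
eef_rot: [0.082, -3.14, -0.0]
force: [0.3, -0.3, -1.3]
gripper_width: 18.6
```

Call:
{"fn": "servo_tool", "kwargs": {"commands": [{"dp": [0, 0, -30], "roll": 0, "grip": 0.1}, {"dp": [0, 0, -60], "roll": 0, "grip": 0.1}, {"dp": [0, 0, -90], "roll": 0, "grip": 0.1}, {"dp": [0, 0, -108], "roll": 0, "grip": 0.1}, {"dp": [0, 0, -108], "roll": 0, "grip": 0.1}, {"dp": [0, 0, -108], "roll": 0, "grip": 0.1}]}}

```text
t: 28.18
tcp_pos: [376.8, -281.0, 381.9]
eef_rot: [-0.082, 3.138, -0.002]
force: [0.0, -0.2, -1.5]
gripper_width: 19.0
```

```bash
python3 - <<'E'
from h import *
go((400,200,384),yaw=0)
d=shot('side','side20');a=cv2.imread('pics/side20.png')[:340,320:620];cv2.imwrite('pics/c21.png',cv2.resize(a,None,fx=1.7,fy=1.7,interpolation=cv2.INTER_CUBIC))
E
```

```text
t 28.1833 tcp [ 376.8 -281.   381.9] rot [-8.200e-02  3.138e+00 -2.000e-03] F [ 0.  -0.2 -1.5] w 18.965656239319383 q [ 0.38  0.02  0.21  1.82 -0.01  1.3   2.21]
x [-0.999 -0.052 -0.002] y [-0.052  0.999 -0.001] z [ 0.002 -0.001 -1.   ]
-> (400, 200, 384) dp [-48.2 479.1  -2.6]
cur yaw deg 2.9893747162505493
roll units 0.5978749432501098
```

View pics/c21.png

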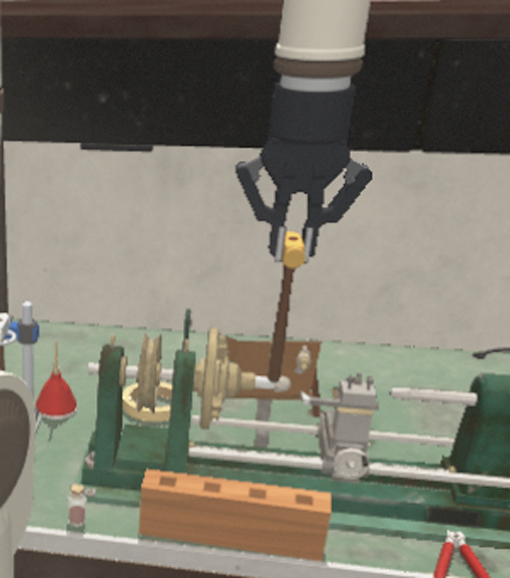

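Call:
{"fn": "servo_tool", "kwargs": {"commands": [{"dp": [-4, 35, 0], "roll": 0.1, "grip": 0.1}, {"dp": [-8, 71, 0], "roll": 0.2, "grip": 0.1}, {"dp": [-11, 107, 0], "roll": 0.3, "grip": 0.1}, {"dp": [-14, 143, 0], "roll": 0.4, "grip": 0.1}, {"dp": [-18, 179, 0], "roll": 0.5, "grip": 0.1}, {"dp": [-22, 215, 0], "roll": 0.6, "grip": 0.1}, {"dp": [-25, 251, 0], "roll": 0.6, "grip": 0.1}, {"dp": [-29, 287, 0], "roll": 0.6, "grip": 0.1}, {"dp": [-32, 320, 0], "roll": 0.6, "grip": 0.1}, {"dp": [-34, 340, 0], "roll": 0.6, "grip": 0.1}, {"dp": [-34, 340, 0], "roll": 0.6, "grip": 0.1}, {"dp": [-34, 340, 0], "roll": 0.6, "grip": 0.1}]}}

```text
t: 29.23
tcp_pos: [391.8, 61.3, 379.2]
eef_rot: [0.005, -3.138, 0.001]
force: [0.8, -0.7, -2.0]
gripper_width: 19.2
```

```bash
python3 - <<'E'
from h import *
go((440,201.7,384),(573.5,201.7,384),yaw=0)
E
```

```text
t 29.2333 tcp [391.8  61.3 379.2] rot [ 5.000e-03 -3.138e+00  1.000e-03] F [ 0.8 -0.7 -2. ] w 19.236314499231323 q [ 0.04 -0.11 -0.24  1.95 -0.03  1.3   1.38]
x [-1.    -0.003  0.003] y [-0.003  1.    -0.001] z [-0.003 -0.001 -1.   ]
-> (440, 201.7, 384) dp [-48.6 140.3  -5.1]
-> (573.5, 201.7, 384) dp [-182.1  139.9   -5.5]
cur yaw deg 0.16462420376738146
roll units 0.03292484075347629
```

Call:
{"fn": "servo_tool", "kwargs": {"commands": [{"dp": [-10, 30, 0], "roll": 0, "grip": 0.1}, {"dp": [-20, 60, 0], "roll": 0, "grip": 0.1}, {"dp": [-33, 90, 0], "roll": 0, "grip": 0.1}, {"dp": [-48, 120, 0], "roll": 0, "grip": 0.1}, {"dp": [-75, 135, 0], "roll": 0, "grip": 0.1}, {"dp": [-105, 140, 0], "roll": 0, "grip": 0.1}, {"dp": [-135, 140, 0], "roll": 0, "grip": 0.1}, {"dp": [-165, 140, 0], "roll": 0, "grip": 0.1}, {"dp": [-182, 140, 0], "roll": 0, "grip": 0.1}, {"dp": [-182, 140, 0], "roll": 0, "grip": 0.1}, {"dp": [-182, 140, 0], "roll": 0, "grip": 0.1}, {"dp": [-182, 140, 0], "roll": 0, "grip": 0.1}]}}

```text
t: 30.23
tcp_pos: [574.1, 199.5, 379.5]
eef_rot: [-0.002, -3.139, 0.002]
force: [-0.5, 0.4, -1.6]
gripper_width: 18.6
```

Call:
{"fn": "servo_tool", "kwargs": {"commands": [{"dp": [0, 0, 15], "roll": 0, "grip": 0.1}, {"dp": [0, 0, 30], "roll": 0, "grip": 0.1}, {"dp": [0, 0, 30], "roll": 0, "grip": 0.1}, {"dp": [0, 0, 30], "roll": 0, "grip": 0.1}, {"dp": [0, 0, 30], "roll": 0, "grip": 0.1}]}}

```text
t: 30.65
tcp_pos: [574.6, 200.6, 351.8]
eef_rot: [-0.0, 3.141, 0.0]
force: [0.7, 0.3, -1.1]
gripper_width: 18.9
```

```bash
python3 - <<'E'
from h import *
go((573.5,201.7,182),yaw=0)
t=shot('top','top21')
d=shot('side','side21');a=cv2.imread('pics/side21.png')[60:260,190:440];cv2.imwrite('pics/c22.png',np.hstack([cv2.resize(a,(450,360),interpolation=cv2.INTER_CUBIC),cv2.resize(cv2.imread('pics/top21.png')[150:270,220:330],(330,360))]))
E
```

```text
t 30.65 tcp [574.6 200.6 351.8] rot [-0.     3.141  0.   ] F [ 0.7  0.3 -1.1] w 18.9053894237176 q [-0.11  0.33 -0.36  1.53  0.12  1.3   1.09]
x [-1.    -0.    -0.001] y [-0.  1.  0.] z [ 0.001  0.    -1.   ]
-> (573.5, 201.7, 182) dp [  1.2   1.1 169.8]
cur yaw deg 0.008137957944347575
roll units 0.001627591588869515
```

View pics/c22.png

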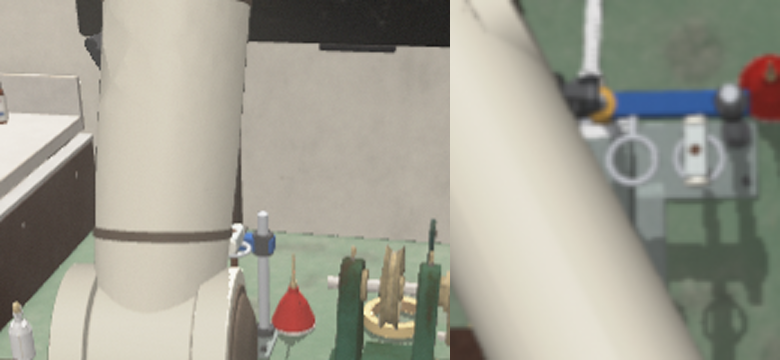

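Call:
{"fn": "servo_tool", "kwargs": {"commands": [{"dp": [0.5, 1, 10], "roll": 0, "grip": 0.1}, {"dp": [0.5, 1, 20], "roll": 0, "grip": 0.1}, {"dp": [0.5, 1, 30], "roll": 0, "grip": 0.1}, {"dp": [0.5, 1, 40], "roll": 0, "grip": 0.1}, {"dp": [0.5, 1, 50], "roll": 0, "grip": 0.1}, {"dp": [0.5, 1, 60], "roll": 0, "grip": 0.1}, {"dp": [0.5, 1, 65], "roll": 0, "grip": 0.1}, {"dp": [0.5, 1, 65], "roll": 0, "grip": 0.1}]}}

```text
t: 31.42
tcp_pos: [573.4, 201.2, 283.7]
eef_rot: [-0.0, -3.139, 0.001]
force: [0.6, 0.0, -1.8]
gripper_width: 19.0
```

```bash
python3 - <<'E'
from h import *
go((573.5,201.7,182),yaw=0)
E
```

```text
t 31.4167 tcp [573.4 201.2 283.7] rot [-0.000e+00 -3.139e+00  1.000e-03] F [ 0.6  0.  -1.8] w 18.988356175027576 q [-0.11  0.38 -0.35  1.62  0.14  1.17  1.08]
x [-1.     0.     0.003] y [ 0.     1.    -0.001] z [-0.003 -0.001 -1.   ]
-> (573.5, 201.7, 182) dp [ -0.4   0.6 101.7]
cur yaw deg -0.002811612749682702
roll units -0.0005623225499365404
```

Call:
{"fn": "servo_tool", "kwargs": {"commands": [{"dp": [0, 0.5, 15], "roll": 0, "grip": 0.1}, {"dp": [0, 0.5, 30], "roll": 0, "grip": 0.1}, {"dp": [0, 0.5, 45], "roll": 0, "grip": 0.1}, {"dp": [0, 0.5, 60], "roll": 0, "grip": 0.1}, {"dp": [0, 0.5, 75], "roll": 0, "grip": 0.1}, {"dp": [0, 0.5, 87], "roll": 0, "grip": 0.1}, {"dp": [0, 0.5, 95], "roll": 0, "grip": 0.1}, {"dp": [0, 0.5, 95], "roll": 0, "grip": 0.1}, {"dp": [0, 0.5, 95], "roll": 0, "grip": 0.1}]}}

```text
t: 32.17
tcp_pos: [574.4, 202.2, 190.8]
eef_rot: [-0.0, -3.141, -0.0]
force: [-0.4, 0.2, -1.3]
gripper_width: 18.6
```

```bash
python3 - <<'E'
from h import *
go((573.5,201.7,180.5),yaw=0)
t=shot('top','top22')
cv2.imwrite('pics/c23.png',cv2.resize(cv2.imread('pics/top22.png')[150:290,200:340],(600,600)))
E
```

```text
t 32.1667 tcp [574.4 202.2 190.8] rot [-0.    -3.141 -0.   ] F [-0.4  0.2 -1.3] w 18.56708750039944 q [-0.13  0.47 -0.33  1.71  0.18  0.99  1.04]
x [-1.  0.  0.] y [0. 1. 0.] z [-0.  0. -1.]
-> (573.5, 201.7, 180.5) dp [ 0.9 -0.5 10.3]
cur yaw deg -0.002852335164014687
roll units -0.0005704670328029374
```

View pics/c23.png

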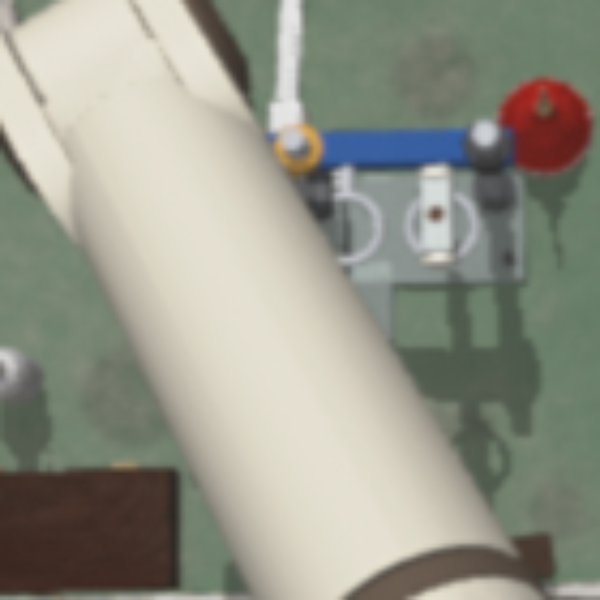

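Call:
{"fn": "servo_tool", "kwargs": {"commands": [{"dp": [0, 0, 4], "roll": 0, "grip": 0.1}, {"dp": [0, 0, 8], "roll": 0, "grip": 0.1}, {"dp": [0, 0, 10.5], "roll": 0, "grip": 0.1}, {"dp": [0, 0, 10.5], "roll": 0, "grip": 0.1}, {"dp": [0, 0, 10.5], "roll": 0, "grip": 0.1}]}}

```text
t: 32.63
tcp_pos: [574.1, 202.1, 180.1]
eef_rot: [-0.0, -3.141, 0.0]
force: [0.2, -0.8, -1.1]
gripper_width: 19.0
```

Call:
{"fn": "servo_tool", "kwargs": {"commands": [{"dp": [0, 0, 0], "roll": 0, "grip": 0.2}, {"dp": [0, 0, 0], "roll": 0, "grip": 0.3}, {"dp": [0, 0, 0], "roll": 0, "grip": 0.4}, {"dp": [0, 0, 0], "roll": 0, "grip": 0.4}, {"dp": [0, 0, 0], "roll": 0, "grip": 0.4}, {"dp": [0, 0, 0], "roll": 0, "grip": 0.4}]}}

```text
t: 33.13
tcp_pos: [574.4, 202.2, 180.5]
eef_rot: [0.0, 3.141, 0.0]
force: [0.2, -0.2, 0.1]
gripper_width: 34.1
```

Call:
{"fn": "servo_tool", "kwargs": {"commands": [{"dp": [0, 0, -10], "roll": 0, "grip": 0.4}, {"dp": [0, 0, -25], "roll": 0, "grip": 0.4}, {"dp": [0, 0, -50], "roll": 0, "grip": 0.4}, {"dp": [0, 0, -80], "roll": 0, "grip": 0.4}, {"dp": [0, 0, -110], "roll": 0, "grip": 0.4}, {"dp": [0, 0, -140], "roll": 0, "grip": 0.4}, {"dp": [0, 0, -160], "roll": 0, "grip": 0.4}, {"dp": [0, 0, -160], "roll": 0, "grip": 0.4}]}}

```text
t: 33.8
tcp_pos: [576.5, 203.5, 347.1]
eef_rot: [-0.0, 3.132, 0.005]
force: [0.3, 0.2, 0.1]
gripper_width: 34.3
```

```bash
python3 - <<'E'
from h import *
go((420,-80,340),yaw=0)
E
```

```text
t 33.8 tcp [576.5 203.5 347.1] rot [-0.     3.132  0.005] F [0.3 0.2 0.1] w 34.334520779140504 q [-0.11  0.34 -0.36  1.54  0.12  1.28  1.09]
x [-1.    -0.    -0.009] y [-0.     1.     0.003] z [ 0.009  0.003 -1.   ]
-> (420, -80, 340) dp [ 156.6 -283.5    4.6]
cur yaw deg 0.005458894717255921
roll units 0.0010917789434511842
```

Call:
{"fn": "servo_tool", "kwargs": {"commands": [{"dp": [25, -25, 0], "roll": 0, "grip": 0.4}, {"dp": [50, -50, 0], "roll": 0, "grip": 0.4}, {"dp": [75, -75, 0], "roll": 0, "grip": 0.4}, {"dp": [100, -100, 0], "roll": 0, "grip": 0.4}, {"dp": [125, -125, 0], "roll": 0, "grip": 0.4}, {"dp": [150, -150, 0], "roll": 0, "grip": 0.4}, {"dp": [155, -185, 0], "roll": 0, "grip": 0.4}, {"dp": [155, -220, 0], "roll": 0, "grip": 0.4}, {"dp": [155, -250, 0], "roll": 0, "grip": 0.4}, {"dp": [155, -280, 0], "roll": 0, "grip": 0.4}, {"dp": [155, -280, 0], "roll": 0, "grip": 0.4}, {"dp": [155, -280, 0], "roll": 0, "grip": 0.4}]}}

```text
t: 34.8
tcp_pos: [418.9, -79.2, 340.5]
eef_rot: [0.006, 3.141, 0.0]
force: [0.1, 0.1, 0.3]
gripper_width: 34.1
```

```bash
python3 - <<'E'
from h import *
st()
d=shot('top','top24');s=shot('side','side24')
a=cv2.imread('pics/top24.png')
cv2.imwrite('pics/c24.png',cv2.resize(a[165:290,200:350],(720,600),interpolation=cv2.INTER_CUBIC))
W=np.array([444,173])
for p,n in((d,'top'),(s,'side')):
  for k in('hammer_0','wax_block','vial','spirit_bottle','crank_knob'): print(n,k,[(np.round(b['at']).tolist(),round(b['score'],2)) for b in boxes_of(p,k)][:4])
# predicted dots: head top centre at ring top+22
print(proj(d,[[574,85.7,187],[574,201.7,187],[444,212.7,162]]).round(1))
E
```

```text
t 34.8 tcp [418.9 -79.2 340.5] rot [0.006 3.141 0.   ] F [0.1 0.1 0.3] w 34.07691112946573 q [ 0.25 -0.03 -0.13  1.96 -0.    1.21  1.7 ]
x [-1.     0.004 -0.   ] y [0.004 1.    0.   ] z [ 0.  0. -1.]
top hammer_0 [([574.0, 201.0, 188.0], 0.73), ([573.0, 84.0, 187.0], 0.62), ([369.0, -60.0, 44.0], 0.36)]
top wax_block [([372.0, 49.0, 24.0], 0.49), ([442.0, 212.0, 157.0], 0.39)]
top vial [([365.0, -57.0, 45.0], 0.61)]
top spirit_bottle [([501.0, 378.0, 52.0], 0.63)]
top crank_knob []
side hammer_0 [([566.0, 85.0, 178.0], 0.59)]
side wax_block []
side vial [([367.0, -60.0, 32.0], 0.73)]
side spirit_bottle [([493.0, 380.0, 42.0], 0.56)]
side crank_knob [([613.0, 55.0, 147.0], 0.35)]
[[301.9 200. ]
 [256.5 201.4]
 [254.5 252.9]]
```

View pics/c24.png

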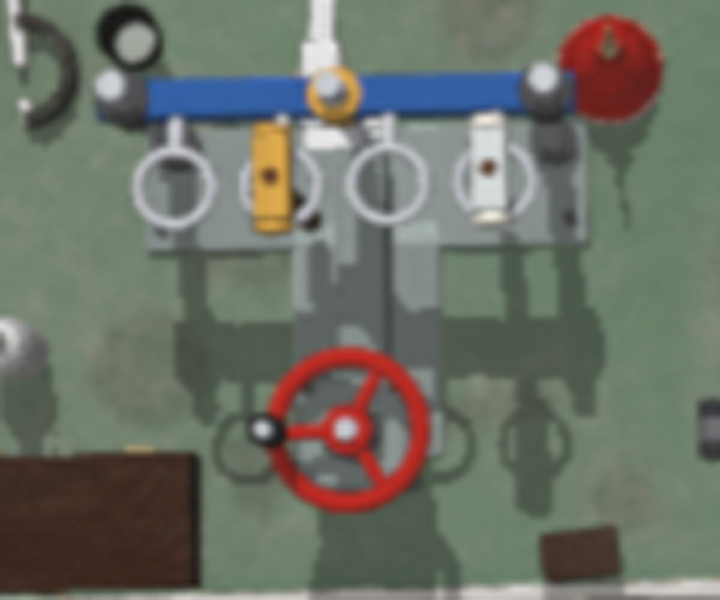

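View pics/side24.png

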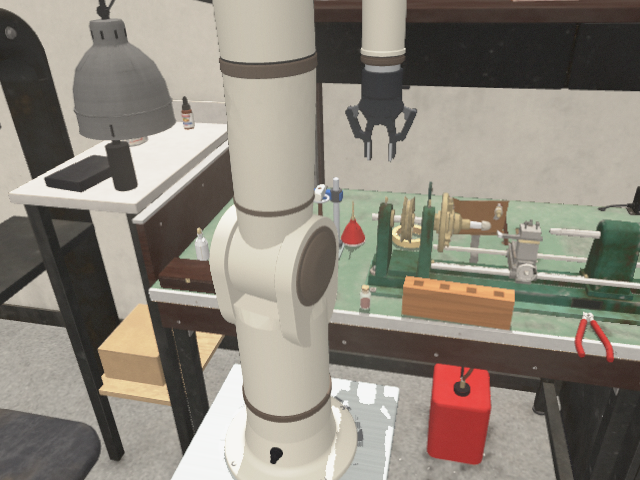

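```bash
python3 -c "
from h import *
s=st();print(np.abs(s['qd']).max());print(workorder.finish_job())"
```

```text
t 35.4 tcp [419.3 -77.6 340.3] rot [ 1.000e-03 -3.142e+00 -0.000e+00] F [ 0.6 -0.1  0.7] w 33.92209170500073 q [ 0.25 -0.03 -0.13  1.96 -0.    1.21  1.7 ]
x [-1. -0.  0.] y [-0.  1.  0.] z [-0.  0. -1.]
0.0024651592688775827
the job is handed in; nothing more can be done
None
```

The job is done and handed in at about 35 s; no verdict was reported.

- **Handwheel:** I cranked it clockwise to the stop. I felt about 20 N at the grip, and the side picture put the bar at about 170 mm. I then backed it off by about 94° (1.6 rad, so roughly 17.2) and let go. The last top picture still shows the crank grip where I left it.
- **Hammers:** There were two, the white-faced aluminium one and the brass one. The white-faced one now hangs in ring_3 and the brass one in ring_1. In the last top picture both heads sit within about 0.5 px of where a head resting on the ring should appear, and the stand is empty.
- **Bystanders:** The network readings put the wax block, vial and bottle within about 5 mm of where they started.
- **Arm at hand-in:** It was still and touching nothing.

- **Gaps in the checks:**
  - The arm hid the wheel while I cranked, and the rings for most of both insertions. There I went by force and measured position, and looked again once the arm was clear.
  - My first bar-height estimate (about 138–140 mm) was too high; the turn count suggests about 132 mm, so the stop came later than I expected.
  - The side-camera networks did not see the brass hammer or the wax block, and their crank grip reading was wrong. Those three rest on the top picture.

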